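# Load the sieve shaker with the scoop

## Robot

A 6-joint arm with a two-finger parallel gripper is mounted at the origin on the work surface. World frame = base frame: x ahead of the robot, y to its left, z up, the work surface at z = 0. Lengths are in m, angles in rad, forces in N, time in s.
With the tool pointing down it reaches from about 0.325 to 0.775 m from the base axis. Payload 5.5 kg.
Tool frame: the origin (TCP) lies on the front face of the gripper's body, between the roots of the fingers; the fingertips stand 73 mm ahead of it and the grasp point (between the pads) lies 54 mm ahead of it; z points along the fingers, y is the direction in which the jaws open and shut (so a half turn about z gives the same grasp; the last joint's range is limited). The gripper opens to 85 mm and grips with 20 to 120 N. Pads are 22 mm wide; open, the fingers measure 114 mm over their backs; the gripper's body (76 mm by 85 mm) begins 54 mm behind the grasp point. The pads swing forward as they close: fully open they stand 13 mm farther back than shut.
Start: joints at [1.292, 0.091, 1.231, -0, 1.82, -0.057], TCP at [0.132, 0.585, 0.304] pointing down, gripper open.
Joint ranges: [-2.87, 2.87], [-0.86, 2.18], [0.17, 2.46], [-1.51, 4.65], [0.06, 2.69], [-2.65, 2.65]. Speed limits (rad/s): [2.57, 2.57, 3.01, 3.14, 3.14, 3.14].

## Interface

Orientations are given as a unit quaternion [x, y, z, w].
In Python, from cell import read_state, get_image, calibration, sign_off, boxes_of gives the robot as it stands. The module is installed in compiled form; this text tells all that it offers.
- The arm moves only by the tool move_arm, never from a script. Its argument "increments" is a list of rows, each a list of 5 numbers: the opening, from -1 (shut) to 1 (fully open), so that 0 is half open, then the shift along the tool's x, y, z in mm, then the turn about the tool's z in rad. In form: [[jaw, tx, ty, tz, roll], ...]. A call has 1 to 8 rows; each row shifts and turns the pose as measured when the row begins, along the tool's axes as they then stand; what a row does not reach is not made up. A row lasts 1/12 s, in which the tool goes at most 41.7 mm and 7.16 degrees, less where a joint would pass 70% of its speed; a pose out of reach is approached as far as the arm can. A call is refused whole if a number of a shift passes 41.7 or a number of a turn 0.125, either way. A call with a gripper value outside its range is refused whole. The fingers move at their own pace and stop on an object; "squeeze" is the grip in N (left out, the last holds). Time passes only in rows, so rows that do not move let the fingers close. It gives the time, the measured TCP pose, the force and the opening at its end, in the units of the state.
- read_state(): the state, without advancing time (a new reading comes with each control period).
- get_image(name): name is "side" or "top" or "wrist"; returns the picture (400x640x3 uint8, red, green, blue); there is no depth.
- calibration(name): a dict with "fx", "fy", "cx", "cy" (pixels), "xyz" and "rotation" of the camera in the world; the wrist camera has in their place "hand_eye" (4x4, takes a point from camera to tool coordinates, whose origin is the TCP and whose axes are the flange's). Camera axes: x right, y up, looking along -z (the intrinsics and any distortion apply to the point x, -y, -z); pixel columns grow to the right and rows downward; lengths in m; the calibration is good to about 2 mm. A picture is of the moment at which its call begins: read the wrist's pose just before it. calibration takes no time and is no camera call.
- sign_off(): hands the job in, once; it reports no verdict.
Trained networks look in the newest picture that a camera, given by its name, has taken for a name from the list of things; names that differ only in an ending like _2 or _b are one class to them, and where a whole thing is asked for, a point or a joint stands for the part that bears it (a point fixed in the world has none). Each returns a list of dicts, best first, with "confidence" (0 to 1); they miss things now and then, are a little off and sometimes report something else, mostly with a low value. They report only what shows in the picture. A call takes as long as a camera call. They do not tell look-alikes from the thing itself.
- boxes_of(name, camera): "position" ([row, column] as shares, 0 to 1, of the picture: columns of its width, rows of its height, amid what is visible of it).
The state is a dict: "time": time; "joint_pos": joint angles; "qvel": joint speeds; "joint_efforts": joint torques, N m; "position": TCP position; "orientation": TCP orientation; "force": force on the tool from outside, world axes, zero at the start; "wrist_torque": the same for the moment, N m; "finger_gap": opening from 0.0 (shut) to 1.0 (fully open).
Only numpy, scipy, OpenCV 4.12 (cv2) and the standard library are available. Lean on these libraries where they do the work, as an engineer would, in place of code of your own. Each camera call takes 0.05 s, during which the arm holds its last target.

## Task

Put the sieve shaker out of action by pressing the red mushroom stop right down; it stays down by itself and must stay set while you load. Then use the scoop, not the gripper, to take every rock fragment out of the white sorting tray and tip them into the brass sieve, and lay the scoop flat back on its blue mat. Only after that, reset the stop: turn its cap clockwise as far as it goes and pull it all the way up again; leave the bottles where they are.

Things in the scene. Friction and masses are not known exactly. Their poses are not given: they have to be found in the camera images.
- tray: fixed white sorting tray, open on top, outside 230 (x) by 194 (y), inside 220 by 184; floor 4 thick; the walls are 5 thick and 36 high over the table, but the near wall (at its -x side) only 20 high. Origin: centre of its underside on the table; x points to the far wall
- stone0: dark rock fragment, a rounded lump 32 across and 22 high, 30 g, in the tray; not all nine are present. Origin: centre of its flat underside (turns with it; the lump's middle is 11 up its own z)
- stone1: dark rock fragment, a rounded lump 32 across and 22 high, 30 g, in the tray; not all nine are present. Origin: centre of its flat underside (turns with it; the lump's middle is 11 up its own z)
- stone2: dark rock fragment, a rounded lump 32 across and 22 high, 30 g, in the tray; not all nine are present. Origin: centre of its flat underside (turns with it; the lump's middle is 11 up its own z)
- stone3: dark rock fragment, a rounded lump 32 across and 22 high, 30 g, in the tray; not all nine are present. Origin: centre of its flat underside (turns with it; the lump's middle is 11 up its own z)
- stone4: dark rock fragment, a rounded lump 32 across and 22 high, 30 g, in the tray; not all nine are present. Origin: centre of its flat underside (turns with it; the lump's middle is 11 up its own z)
- stone5: dark rock fragment, a rounded lump 32 across and 22 high, 30 g, in the tray; not all nine are present. Origin: centre of its flat underside (turns with it; the lump's middle is 11 up its own z)
- stone6: dark rock fragment, a rounded lump 32 across and 22 high, 30 g, in the tray; not all nine are present. Origin: centre of its flat underside (turns with it; the lump's middle is 11 up its own z)
- stone7: dark rock fragment, a rounded lump 32 across and 22 high, 30 g, in the tray; not all nine are present. Origin: centre of its flat underside (turns with it; the lump's middle is 11 up its own z)
- stone8: dark rock fragment, a rounded lump 32 across and 22 high, 30 g, in the tray; not all nine are present. Origin: centre of its flat underside (turns with it; the lump's middle is 11 up its own z)
- scoop: steel scoop: flat pan 90 long (x) by 78 wide (y), open at its front (+x) edge, floor 2.5 thick and slippery, back and side walls 26 high and 3 thick (the side walls end 20 short of the front edge). Orange handle, 18 wide (y) and 16 thick, 104 long, rising backwards at 45 degrees from the top of the back wall, its upper end at x -117, z 94. 160 g. Origin: centre of the pan's underside; z up
- scoop_grip (a point): point in the scoop's handle to grip, at (-91, 0, 68) mm in the scoop's frame; grip it across y, 18 mm
- scoop_lip (a point): middle of the pan's front edge, underside, at (45, 0, 0) mm in the scoop's frame
- mat: fixed blue mat, 200 (x) by 110 (y), 4 thick, on which the scoop belongs, with the middle of its pan less than 60 from the middle of the mat. Origin: centre of its underside on the table
- shaker: fixed grey sieve shaker, base 180 by 170, 55 high, with an open round brass sieve on top, 152 outside diameter, wall 4. Origin: centre of its underside on the table
- sieve_in (a point): centre of the sieve's inner floor, 63 above the table; inside radius 72
- sieve_rim (a point): centre of the sieve's open mouth at rim height, 108 above the table
- stopbox: fixed yellow stop station, 90 by 90, 50 high; the red mushroom stop is on its top centre. Origin: centre of its underside on the table
- stop_top (a point): centre of the top of the stop's grip bar, 98 above the table when up and 90 when pressed down. The bar, 44 long, 15 wide and 24 high, stands across the red cap (46 diameter, 12 thick) below it; this frame's x lies along the bar and turns with it
- stop_press (a joint): how far the stop is pressed down, m: 0 up, 0.008 fully down; takes about 4 N to move either way and stays where it is left
- stop_turn (a joint): how far the stop's cap has been turned clockwise seen from above, rad; ends at 1.45. At 0 the bar lies along the stop station's x; it stays where it is left
- jar: glass jar with black lid, 56 diameter, 75 high; bystander. Origin: centre of its underside
- pot: white pot with red lid, 44 diameter, 60 high; bystander. Origin: centre of its underside
- wash: clear bottle with yellow label, 60 diameter, 130 high; bystander. Origin: centre of its underside
Things that resemble listed ones, but are neither listed nor needed, are in the scene too. Of the things like the mat, leave any that is turquoise; of the rest the smaller one is meant.

How it is judged:
By the outcome, as a careful person would: the job done as asked, in the order asked, and still so for the second after the job is handed in, with the robot touching nothing.
Of stone0, stone1, stone2, stone3, stone4, stone5, stone6, stone7, stone8 only 5 to 8 are there at a start; the rules pass over those that are not, and their reading is None.
At some moment in a run one of stone0, stone1, stone2, stone3, stone4, stone5, stone6, stone7, stone8 may be knocked a few centimetres aside while the robot is not near it.
It also fails if it takes over 210 s, if anything falls off the work surface, if the arm or the gripper's body presses on something with over 40 N, if the wrist force passes 120 N, or if a joint passes its speed limit or range.

## Working session

There is one attempt and no reset: what is moved stays moved. The work goes in short steps, Python scripts to look and compute and a tool call to move; the robot and the scene stay as the last step left them, time stands still between calls to the robot, and variables do not carry over. Pictures are saved under pics/ and viewed, and the job is handed in when it is done.

Besides the shell and the picture viewer there is one more tool, called after "Call:" as name(argument=value, ...) on one line, values as JSON. move_arm: Moves the arm, as the interface text tells. Its arguments: {"type":"object","properties":{"increments":{"type":"array"},"squeeze":{"type":"number"}},"required":["increments"]}

```bash
mkdir -p pics
cat > h.py <<'E'
import numpy as np, cv2
from cell import read_state,get_image,calibration,boxes_of
def snap(cam,name,crop=None,scale=1):
    im=get_image(cam)[:,:,::-1].copy()
    cv2.imwrite(f'pics/{name}_raw.png',im)
    if crop:
        r0,r1,c0,c1=crop; im=im[r0:r1,c0:c1]
    if scale!=1: im=cv2.resize(im,None,fx=scale,fy=scale,interpolation=cv2.INTER_CUBIC)
    cv2.imwrite(f'pics/{name}.png',im)
E
python3 - <<'E'
from h import *
s=read_state();print(s)
for c in('side','top','wrist'):
    print(c,calibration(c))
    snap(c,c+'0')
E
```

```text
{'time': 0.0, 'joint_pos': array([ 1.29233415e+00,  9.18636808e-02,  1.23190523e+00, -4.94313803e-06,
        1.81975698e+00, -5.66833102e-02]), 'qvel': array([ 0.00098938,  0.0001431 ,  0.00030096, -0.00072145, -0.00023595,
        0.00040285]), 'joint_efforts': array([-4.45645792e-04, -4.58724725e+01, -4.18025744e+01, -9.72879974e-06,
        1.17141183e-02,  1.48089941e-05]), 'position': array([0.1319356 , 0.58517751, 0.3027369 ]), 'orientation': array([ 1.10662867e-01,  9.93857533e-01, -9.53481137e-04, -1.58859998e-04]), 'force': array([-0.64733286,  0.21354442, -0.357147  ]), 'wrist_torque': array([-0.00435048,  0.03404836,  0.01956449]), 'finger_gap': 0.9981956958688543}
side {'fx': 491.4548328123027, 'fy': 491.4548328123027, 'cx': 320.60572378244547, 'cy': 196.74246614870137, 'xyz': array([-0.13279138, -1.0395603 ,  0.8008778 ]), 'rotation': array([ 0.48080913, -0.14512415, -0.22795229,  0.83414586])}
top {'fx': 490.2404075281623, 'fy': 490.2404075281623, 'cx': 318.7697884730139, 'cy': 201.30319711461604, 'xyz': array([ 0.39746522, -0.0254075 ,  1.20730645]), 'rotation': array([ 0.03519617, -0.02301052, -0.70055134,  0.71236196])}
wrist {'fx': 289.8608531496724, 'fy': 289.8608531496724, 'cx': 315.47469189372396, 'cy': 199.5675410116299, 'hand_eye': array([[-5.66285802e-04,  9.51457440e-01,  3.07779821e-01,
         7.97661501e-02],
       [ 9.99999420e-01,  2.56820281e-04,  1.04598120e-03,
        -7.05557742e-05],
       [ 9.16162495e-04,  3.07780235e-01, -9.51457034e-01,
        -6.99571665e-02],
       [ 0.00000000e+00,  0.00000000e+00,  0.00000000e+00,
         1.00000000e+00]])}
```

```bash
cat >> h.py <<'E'
from scipy.spatial.transform import Rotation as R
def campose(cam,s=None):
    k=calibration(cam)
    if cam=='wrist':
        s=s or read_state()
        T=np.eye(4);T[:3,:3]=R.from_quat(s['orientation']).as_matrix();T[:3,3]=s['position']
        T=T@k['hand_eye'];return k,T[:3,:3],T[:3,3]
    return k,R.from_quat(k['rotation']).as_matrix(),np.array(k['xyz'])
def ray(cam,u,v,s=None):
    k,Rm,p=campose(cam,s)
    d=Rm@np.array([(u-k['cx'])/k['fx'],-(v-k['cy'])/k['fy'],-1.]);return p,d/np.linalg.norm(d)
def atz(cam,u,v,z,s=None):
    p,d=ray(cam,u,v,s);return p+d*(z-p[2])/d[2]
def proj(cam,P,s=None):
    k,Rm,p=campose(cam,s);c=Rm.T@(np.array(P)-p);return np.array([k['cx']+k['fx']*c[0]/-c[2],k['cy']-k['fy']*c[1]/-c[2]])
def tri(obs,s=None):
    A=np.zeros((3,3));b=np.zeros(3)
    for o in obs:
        p,d=ray(*o);M=np.eye(3)-np.outer(d,d);A+=M;b+=M@p
    x=np.linalg.solve(A,b);return x
E
python3 - <<'E'
from h import *
im=cv2.imread('pics/top0_raw.png')
cv2.imwrite('pics/topA.png',cv2.resize(im[90:250,140:340],None,fx=4,fy=4,interpolation=cv2.INTER_CUBIC)[:600])
cv2.imwrite('pics/topB.png',cv2.resize(im[130:250,340:530],None,fx=4,fy=4,interpolation=cv2.INTER_CUBIC))
im=cv2.imread('pics/side0_raw.png')
cv2.imwrite('pics/sideA.png',cv2.resize(im[140:320,240:440],None,fx=4,fy=3.3,interpolation=cv2.INTER_CUBIC)[:600])
for n in('stopbox','tray','scoop','mat','shaker','stone0'):
    for c in('top','side'):
        print(n,c,[(round(b['position'][1]*640,1),round(b['position'][0]*400,1),round(b['confidence'],2)) for b in boxes_of(n,c)])
E
```

```text
stopbox top [(174.4, 182.5, 0.69), (467.6, 203.3, 0.57), (378.0, 200.8, 0.39), (384.2, 94.0, 0.21)]
stopbox side [(394.7, 288.0, 0.74), (272.2, 171.4, 0.56)]
tray top [(291.2, 173.6, 0.88)]
tray side [(320.6, 210.8, 0.64), (273.6, 158.4, 0.49), (352.7, 200.5, 0.28)]
scoop top [(469.0, 201.8, 0.46)]
scoop side [(364.0, 241.4, 0.77)]
mat top [(434.5, 324.5, 0.78), (245.5, 276.3, 0.61), (383.2, 201.7, 0.56), (389.1, 174.1, 0.51)]
mat side [(246.4, 314.8, 0.64), (227.8, 217.4, 0.59), (339.5, 254.9, 0.56), (363.9, 240.7, 0.26)]
shaker top [(469.1, 205.8, 0.62)]
shaker side [(392.8, 283.0, 0.79)]
stone0 top [(295.8, 131.1, 0.67), (291.1, 157.6, 0.66), (379.9, 202.9, 0.47), (268.5, 152.3, 0.45), (275.4, 136.9, 0.41)]
stone0 side [(352.7, 197.9, 0.64), (334.8, 206.0, 0.51), (321.6, 210.8, 0.51), (327.3, 195.7, 0.45), (343.5, 213.3, 0.44), (359.2, 207.6, 0.4)]
```

Run:
```python
from h import *
np.set_printoptions(precision=4,suppress=True)
A=lambda u,v:(140+u/4,90+v/4); B=lambda u,v:(340+u/4,130+v/4); S=lambda u,v:(240+u/4,140+v/3.3)
print('stop tri',tri([('top',*A(122,350)),('side',*S(133,45))]), atz('top',*A(122,355),.098))
for n,p,z in [('boxTL',(102,272),.05),('boxBL',(42,402),.05),('boxTR',(238,322),.05),('boxBR',(188,460),.05),('trFL',(485,122),.036),('trFR',(795,148),.036),('trNL',(443,478),.02),('trNR',(748,515),.02)]: print(n,atz('top',*A(*p),z))
for i,p in enumerate([(528,177),(628,176),(714,188),(519,248),(617,257),(714,273)]): print('st',i,atz('top',*A(*p),.015))
for n,p,z in [('mTL',(92,66),.004),('mTR',(270,68),.004),('mBL',(87,386),.004),('mBR',(267,388),.004),('sFL',(127,78),.006),('sFR',(252,80),.006),('sBL',(127,218),.03),('sBR',(258,218),.03),('hend',(208,325),.098),('hstart',(193,210),.03),('siev',(546,273),.108),('shTL',(410,105),.055),('shBL',(340,398),.055),('shTR',(685,170),.055),('shBR',(630,460),.055)]: print(n,atz('top',*B(*p),z))
print('hend tri',tri([('top',*B(208,325)),('side',*S(398,300))]))
print('sieve tri',tri([('top',*B(546,273)),('side',*S(622,415))]))
for n,p in [('jar',(232,110)),('pot',(386,92)),('wash',(310,80))]: print(n,atz('top',*p,.06))
```

```text
stop tri [0.537  0.3364 0.0966] [0.5353 0.3351 0.098 ]
boxTL [0.5911 0.3649 0.05  ]
boxBL [0.5122 0.3975 0.05  ]
boxTR [0.5621 0.2819 0.05  ]
boxBR [0.479  0.3086 0.05  ]
trFL [0.6892 0.1392 0.036 ]
trFR [ 0.6756 -0.0497  0.036 ]
trNL [0.4726 0.1611 0.02  ]
trNR [ 0.4532 -0.0248  0.02  ]
st 0 [0.6602 0.1146 0.015 ]
st 1 [0.6617 0.0527 0.015 ]
st 2 [ 0.6549 -0.0005  0.015 ]
st 3 [0.6157 0.119  0.015 ]
st 4 [0.611  0.0584 0.015 ]
st 5 [ 0.6019 -0.0015  0.015 ]
mTL [ 0.6349 -0.1112  0.004 ]
mTR [ 0.6352 -0.2214  0.004 ]
mBL [ 0.4364 -0.1101  0.004 ]
mBR [ 0.437 -0.22   0.004]
sFL [ 0.6272 -0.1328  0.006 ]
sFR [ 0.6271 -0.21    0.006 ]
sBL [ 0.5372 -0.1314  0.03  ]
sBR [ 0.5384 -0.2101  0.03  ]
hend [ 0.4689 -0.1715  0.098 ]
hstart [ 0.5426 -0.171   0.03  ]
siev [ 0.5006 -0.3588  0.108 ]
shTL [ 0.6041 -0.2957  0.055 ]
shBL [ 0.4302 -0.2544  0.055 ]
shTR [ 0.5677 -0.4568  0.055 ]
shBR [ 0.397  -0.4225  0.055 ]
hend tri [ 0.4698 -0.1719  0.099 ]
sieve tri [ 0.5016 -0.361   0.1018]
jar [0.7078 0.2066 0.06  ]
pot [ 0.7563 -0.1607  0.06  ]
wash [0.7835 0.0213 0.06  ]
```

```bash
cat >> h.py <<'E'
def plan(x,y,z,yaw=None):
    """yaw: world angle of tool y axis (mod pi). prints tool frame delta"""
    s=read_state();M=R.from_quat(s['orientation']).as_matrix()
    d=M.T@(np.array([x,y,z])-s['position'])*1000
    ya=np.arctan2(M[1,1],M[0,1])
    r=0
    if yaw is not None:
        r=-(yaw-ya); r=(r+np.pi/2)%np.pi-np.pi/2   # z down: +roll => yaw decreases
    print('delta tool mm',d.round(1),'roll',round(r,3),'yaw_y',round(ya,3),'rows',round(max(np.linalg.norm(d)/41.7,abs(r)/.125),1),'t',round(s['time'],2),'tilt',M[:,2].round(4),'j6',s['joint_pos'][5].round(2))
E
python3 -c "
from h import *
plan(.536,.336,.26,-.39+1.571)"
```

```text
delta tool mm [-449.  -154.3   43.9] roll 0.168 yaw_y 1.349 rows 11.4 t 0.75 tilt [-0.e+00  1.e-04 -1.e+00] j6 -0.06
```

Call:
move_arm(increments=[[-1,-37,-12.7,3.5,0],[-1,-37,-12.7,3.5,0],[-1,-37,-12.7,3.5,0],[-1,-37,-12.7,3.5,0],[-1,-37,-12.7,3.5,0],[-1,-37,-12.7,3.5,0],[-1,-37,-12.7,3.5,0],[-1,-37,-12.7,3.5,0]])

```text
time: 1.42
position: [0.4018, 0.4205, 0.275]
orientation: [0.102, 0.995, 0.002, -0.001]
force: [-0.6, 0.0, 0.4]
finger_gap: 0.001
```

```bash
python3 -c "
from h import *
plan(.536,.336,.26,-.39+1.571)"
```

```text
delta tool mm [-148.7  -55.4   14.5] roll 0.185 yaw_y 1.366 rows 3.8 t 1.42 tilt [-9.0e-04  5.1e-03 -1.0e+00] j6 -0.62
```

Call:
move_arm(increments=[[-1,-37,-13.8,3.5,0],[-1,-37,-13.8,3.5,0],[-1,-37,-13.8,3.5,0],[-1,-30,-11,3.5,0],[-1,0,0,0,0.1],[-1,0,0,0,0.09],[-1,0,0,0,0]])

```text
time: 2.0
position: [0.5424, 0.3273, 0.2572]
orientation: [0.206, 0.979, 0.001, -0.001]
force: [-1.0, 0.4, 0.8]
finger_gap: -0.0
```

```bash
python3 -c "
from h import *
plan(.536,.336,.26,-.39+1.571)
snap('wrist','w1');print(proj('wrist',[.536,.336,.098]))
snap('top','t1',(90,250,140,340),4)"
```

```text
delta tool mm [ 9.4  5.4 -2.8] roll -0.024 yaw_y 1.157 rows 0.3 t 2.0 tilt [-7.0e-04  2.1e-03 -1.0e+00] j6 -0.67
[322.1225212  195.90729039]
```

```bash
python3 -c "
from h import *
print(atz('wrist',335,188,.098), atz('wrist',335,163,.098),atz('wrist',334,213,.098))
im=cv2.imread('pics/w1_raw.png');cv2.imwrite('pics/w1c.png',cv2.resize(im[110:240,260:400],None,fx=4,fy=4))"
```

```text
[0.53353803 0.34895378 0.098     ] [0.5143235  0.35677799 0.098     ] [0.55350116 0.33991251 0.098     ]
```

```bash
python3 -c "
from h import *
s=read_state();M=R.from_quat(s['orientation']).as_matrix()
t=s['position']+M@[0,0,.073]
u=proj('top',t);print(s['position'],t,u,(u-[140,90])*4,proj('wrist',t))
for dx in(-.02,.02):print(proj('wrist',[.535+dx*.925,.336-dx*.38,.098]))
"
```

```text
[0.54161457 0.32813856 0.25756689] [0.54157777 0.32832466 0.18456713] [160.812617   170.58405308] [ 83.25046801 322.33621233] [316.17092662 257.05035673]
[320.89964265 171.85863739]
[321.45601003 218.03624997]
```

```bash
python3 -c "
from h import *
im=cv2.imread('pics/t1_raw.png');cv2.imwrite('pics/t1c.png',cv2.resize(im[140:210,120:210],None,fx=8,fy=8,interpolation=cv2.INTER_CUBIC))"
python3 -c "
from h import *
plan(.535,.348,.195,-.39+1.571)"
```

```text
delta tool mm [13.8 15.5 62.6] roll -0.017 yaw_y 1.164 rows 1.6 t 2.1 tilt [-5.0e-04  2.5e-03 -1.0e+00] j6 -0.67
```

Call:
move_arm(increments=[[-1,6,7,20,0],[-1,6,7,20,0],[-1,3,3,20,0],[-1,0,0,3,0],[-1,0,0,0,0],[-1,0,0,0,0]])

```text
time: 2.6
position: [0.5322, 0.3538, 0.197]
orientation: [0.192, 0.981, 0.004, 0.002]
force: [0.2, -0.7, 0.7]
finger_gap: 0.002
```

```bash
python3 -c "
from h import *
plan(.535,.348,.195,-.39+1.571)
s=read_state()
snap('wrist','w2',(100,300,200,440),3)
print(s['position'],atz('wrist',320,200,.098,s))
snap('top','t2',(140,210,120,210),8)
snap('side','s2',(120,200,230,330),8)
s=read_state();M=R.from_quat(s['orientation']).as_matrix()
t=s['position']+M@[0,0,.073];print(s['position'],t,proj('top',t),proj('side',t))
"
```

```text
delta tool mm [-4.8 -4.3  2. ] roll 0.003 yaw_y 1.184 rows 0.2 t 2.6 tilt [ 0.0045  0.0063 -1.    ] j6 -0.65
[0.53219294 0.35382362 0.19699718] [0.51059222 0.36601565 0.098     ]
[0.53301127 0.35367298 0.19838606] [0.53351992 0.35422602 0.12538993] [158.07531255 177.81807837] [270.2111776  144.17581498]
```

```bash
python3 -c "
from h import *
print('side bar',atz('side',273.5,153.3,.098))
s=read_state()
print('wrist bar: near end', atz('wrist',200+330/3,100+343/3,.098,s))
print('top bar',atz('top',170.5,178.5,.098), 'tip top', atz('top',169.5,185,.125))
print('side mat corners')
S=lambda u,v:(240+u/4,140+v/3.3)
print(atz('side',*S(305,373),.004),atz('side',*S(388,443),.004),'sieve',atz('side',*S(622,415),.108))
print('stones side',[atz('side',*p,.015).round(4) for p in [(352.7, 197.9), (334.8, 206.0), (321.6, 210.8), (327.3, 195.7), (343.5, 213.3), (359.2, 207.6)]])
print('tray far-right, near left rim', atz('side',*S(535,235),.036),atz('side',*S(415,142),.036),atz('side',*S(258,290),.02))
"
```

```text
side bar [0.53631904 0.33647878 0.098     ]
wrist bar: near end [0.51847619 0.3565377  0.098     ]
top bar [0.5358273  0.33514341 0.098     ] tip top [0.51781322 0.32799153 0.125     ]
side mat corners
[ 0.437809   -0.11451682  0.004     ] [ 0.43720573 -0.21928667  0.004     ] sieve [ 0.49652264 -0.36714038  0.108     ]
stones side [array([0.6855, 0.071 , 0.015 ]), array([0.6073, 0.0562, 0.015 ]), array([0.5562, 0.0517, 0.015 ]), array([0.6214, 0.1229, 0.015 ]), array([0.607 , 0.0066, 0.015 ]), array([0.6686, 0.0109, 0.015 ])]
tray far-right, near left rim [ 0.67331973 -0.05585439  0.036     ] [0.69394269 0.13745924 0.036     ] [ 0.45939906 -0.01187715  0.02      ]
```

```bash
python3 -c "
from h import *
s=read_state();M=R.from_quat(s['orientation']).as_matrix()
for dx in(-.011,0,.011):
  t=s['position']+M@[dx,0,.073];print(dx,t,proj('wrist',t,s),proj('top',t),proj('side',t))
print('box corner predicted wrist, center .536,.336')
for a,b in((-1,-1),(-1,1),(1,1),(1,-1)):
  c=np.array([.536,.336])+.045*a*np.array([.925,-.38])+.045*b*np.array([.38,.925]);
  p=proj('wrist',[*c,.05],s); print((p-[200,100])*3, (proj('top',[*c,.05])-[120,140])*8,(proj('side',[*c,.05])-[230,120])*8)
"
```

```text
-0.011 [0.54369813 0.35005439 0.12542924] [316.14596537 274.37032595] [160.12401857 173.32845047] [273.45692005 144.0276433 ]
0 [0.53351992 0.35422602 0.12538993] [316.14881549 257.05619612] [158.07531255 177.81807837] [270.2111776  144.17581498]
0.011 [0.52334171 0.35839765 0.12535061] [316.15178846 238.99581659] [156.02390669 182.31362282] [266.95917977 144.32427223]
box corner predicted wrist, center .536,.336
[105.21690321 198.25108255] [526.18721367 525.52590226] [251.0896114  421.02163593]
[459.64933349 197.73269211] [253.13315645 406.71140397] [240.17606818 328.57014339]
[446.8383398  507.37129143] [379.02636123 132.39414799] [444.89322321 318.96214293]
[132.31848021 508.75948627] [651.09248053 249.57182472] [465.21535733 410.23139061]
```

```bash
python3 -c "
from h import *
plan(.536,.347,.163,-.39+1.571)"
```

```text
delta tool mm [-5.2 -5.4 35.4] roll 0.001 yaw_y 1.182 rows 0.9 t 2.75 tilt [ 0.007   0.0076 -0.9999] j6 -0.65
```

Call:
move_arm(increments=[[-1,-5,-5,8,0],[-1,0,0,8,0],[-1,0,0,7,0],[-1,0,0,4,0],[-1,0,0,4,0],[-1,0,0,2,0]])

```text
time: 3.25
position: [0.5382, 0.3462, 0.1664]
orientation: [0.194, 0.981, 0.007, 0.005]
force: [-0.5, 0.7, 2.4]
finger_gap: -0.003
```

Call:
move_arm(increments=[[-1,0,0,3,0],[-1,0,0,3,0],[-1,0,0,2,0]])

```text
time: 3.5
position: [0.5385, 0.3465, 0.1625]
orientation: [0.194, 0.981, 0.008, 0.007]
force: [-5.5, -2.9, 11.2]
finger_gap: -0.003
```

Call:
move_arm(increments=[[-1,0,0,3,0],[-1,0,0,2,0]])

```text
time: 3.67
position: [0.5384, 0.3465, 0.1626]
orientation: [0.194, 0.981, 0.008, 0.008]
force: [-3.4, -1.9, 5.9]
finger_gap: -0.0
```

Call:
move_arm(increments=[[-1,0,0,6,0],[-1,0,0,6,0]])

```text
time: 3.83
position: [0.5388, 0.3469, 0.1622]
orientation: [0.193, 0.981, 0.01, 0.011]
force: [-14.2, -8.7, 28.5]
finger_gap: 0.003
```

Call:
move_arm(increments=[[0.2,0,0,-30,0],[0.2,0,0,-38,0],[0.2,0,0,-38,-0.05],[0.2,10,-38,0,-0.05],[0.2,12,-38,0,-0.05],[0.2,8,-40,0,-0.05],[0.2,0,-40,0,-0.05],[0.2,0,-40,0,-0.05]])

```text
time: 4.5
position: [0.4623, 0.1657, 0.2693]
orientation: [0.033, 0.999, 0.01, 0.014]
force: [0.3, -1.2, -0.4]
finger_gap: 0.599
```

```bash
python3 -c "
from h import *
plan(.50,-.171,.25,1.571)"
```

```text
delta tool mm [ -59.2 -333.9   14. ] roll -0.065 yaw_y 1.506 rows 8.1 t 4.5 tilt [ 0.0292  0.0191 -0.9994] j6 -1.23
```

Call:
move_arm(increments=[[0.2,-7,-40,2,-0.02],[0.2,-7,-40,2,-0.02],[0.2,-7,-40,2,-0.02],[0.2,-7,-40,2,0],[0.2,-7,-40,2,0],[0.2,-7,-40,2,0],[0.2,-7,-40,2,0],[0.2,0,0,0,0]])

```text
time: 5.17
position: [0.5031, -0.1294, 0.251]
orientation: [0.0, 1.0, 0.008, 0.018]
force: [-0.6, 0.4, -0.5]
finger_gap: 0.599
```

```bash
python3 -c "
from h import *
plan(.50,-.171,.25,1.571)"
```

```text
delta tool mm [  3.1 -41.6   0.2] roll -0.0 yaw_y 1.571 rows 1.0 t 5.17 tilt [ 0.035   0.016  -0.9993] j6 -1.9
```

Call:
move_arm(increments=[[0.2,3,-20,0,0],[0.2,0,-20,0,0],[0.2,0,0,0,0.125],[0.2,0,0,0,0.125],[0.2,0,0,0,0.125],[0.2,0,0,0,0.125],[0.2,0,0,0,0.125],[0.2,0,0,0,0.125]])

```text
time: 5.83
position: [0.499, -0.1748, 0.2463]
orientation: [0.369, 0.929, 0.014, 0.011]
force: [0.4, 0.3, -0.6]
finger_gap: 0.595
```

Call:
move_arm(increments=[[0.2,0,0,0,0.125],[0.2,0,0,0,0.125],[0.2,0,0,0,0.125],[0.2,0,0,0,0.125],[0.2,0,0,0,0.125],[0.2,0,0,0,0.125],[0.2,0,0,0,0.125],[0.2,0,0,0,0.125]])

```text
time: 6.5
position: [0.499, -0.1723, 0.2439]
orientation: [0.77, 0.638, 0.017, 0.002]
force: [0.3, -0.5, 0.1]
finger_gap: 0.597
```

```bash
python3 -c "
from h import *
plan(.49,-.171,.25,1.571)"
```

```text
delta tool mm [-0.2 -8.9 -6.4] roll 1.385 yaw_y -0.186 rows 11.1 t 6.5 tilt [ 0.028   0.0185 -0.9994] j6 -0.22
```

Call:
move_arm(increments=[[0.2,0,0,0,0.125],[0.2,0,0,0,0.125],[0.2,0,0,0,0.125],[0.2,0,0,0,0.125],[0.2,0,0,0,0.125],[0.2,0,0,0,0.125],[0.2,0,0,0,0.125],[0.2,0,0,0,0.125]])

```text
time: 7.17
position: [0.499, -0.1696, 0.2415]
orientation: [0.981, 0.191, 0.014, -0.007]
force: [-0.4, 0.6, 0.0]
finger_gap: 0.598
```

Call:
move_arm(increments=[[0.2,0,0,0,0.125],[0.2,0,0,0,0.125],[0.2,0,0,0,0.125],[0.2,0,0,0,0.03],[0.2,0,0,-2,0]])

```text
time: 7.58
position: [0.4989, -0.168, 0.2416]
orientation: [1.0, -0.014, 0.012, -0.01]
force: [-0.4, 0.1, -0.5]
finger_gap: 0.601
```

```bash
python3 -c "
from h import *
plan(.49,-.171,.25,1.571)
s=read_state();snap('wrist','w3')
print(proj('wrist',[.491,-.171,.072],s))"
```

```text
delta tool mm [-8.6  3.1 -8.6] roll -0.027 yaw_y -1.598 rows 0.3 t 7.58 tilt [ 0.0234  0.0204 -0.9995] j6 1.2
[323.12783497 212.7638052 ]
```

```bash
python3 -c "
from h import *
s=read_state()
print('hend',atz('wrist',323,246,.098,s))
print('hstart',atz('wrist',321,150,.032,s))
for p in((278,58),(358,55),(283,153),(359,151)):print('pan',atz('wrist',*p,.006 if p[1]<100 else .03,s))
for p in((258,49),(370,46),(270,238),(366,237)):print('mat',atz('wrist',*p,.004,s))
"
```

```text
hend [ 0.47136686 -0.17049941  0.098     ]
hstart [ 0.54126137 -0.17017696  0.032     ]
pan [ 0.62773239 -0.13015294  0.006     ]
pan [ 0.6281086  -0.20754608  0.006     ]
pan [ 0.53897289 -0.13293099  0.03      ]
pan [ 0.53918797 -0.20706114  0.03      ]
mat [ 0.63657947 -0.11093768  0.004     ]
mat [ 0.63597449 -0.21915402  0.004     ]
mat [ 0.43724768 -0.10846888  0.004     ]
mat [ 0.43662242 -0.22009717  0.004     ]
```

```bash
python3 -c "
from h import *
plan(.492,-.170,.126,1.571)"
```

```text
delta tool mm [ -9.7   4.6 116.1] roll -0.025 yaw_y -1.596 rows 2.8 t 7.63 tilt [ 0.0242  0.0201 -0.9995] j6 1.2
```

Call:
move_arm(increments=[[0.2,-3,1.5,30,-0.025],[0.2,-3,1.5,30,0],[0.2,-3,1,28,0],[0.2,0,0,15,0],[0.2,0,0,8,0],[0.2,0,0,0,0]])

```text
time: 8.13
position: [0.494, -0.1694, 0.1301]
orientation: [1.0, 0.006, 0.015, -0.009]
force: [0.2, -0.0, -0.2]
finger_gap: 0.6
```

```bash
python3 -c "
from h import *
plan(.492,-.170,.126,1.571);s=read_state();M=R.from_quat(s['orientation']).as_matrix();print(s['position']+M@[0,0,.054]);snap('wrist','w4')"
```

```text
delta tool mm [-2.2  0.6  4. ] roll 0.012 yaw_y -1.559 rows 0.1 t 8.13 tilt [ 0.0309  0.0172 -0.9994] j6 1.15
[ 0.49569938 -0.16849837  0.07612315]
```

Call:
move_arm(increments=[[0.2,-4,1.5,4,0.012],[0.2,0,0,0,0],[-1,0,0,0,0],[-1,0,0,0,0],[-1,0,0,0,0],[-1,0,0,0,0],[-1,0,0,0,0],[-1,0,0,0,0]], squeeze=110)

```text
time: 8.85
position: [0.4927, -0.1723, 0.1337]
orientation: [1.0, 0.0, 0.021, -0.006]
force: [-0.7, 0.8, -2.0]
finger_gap: 0.183
```

Call:
move_arm(increments=[[-1,0,0,-15,0],[-1,0,0,-25,0],[-1,0,0,-30,0],[-1,0,0,-30,0],[-1,0,0,0,0],[-1,0,0,0,0]])

```text
time: 9.35
position: [0.4868, -0.1728, 0.2331]
orientation: [1.0, 0.0, 0.016, -0.008]
force: [0.2, -0.0, -1.9]
finger_gap: 0.183
```

```bash
python3 -c "
from h import *
plan(.492,-.170,.126,1.571);s=read_state();print(s['finger_gap'],s['force'],s['wrist_torque']);snap('wrist','w5');snap('side','s5',(170,320,270,470),4)"
```

```text
delta tool mm [  1.8  -1.1 107.2] roll 0.0 yaw_y -1.57 rows 2.6 t 9.35 tilt [ 0.0318  0.0163 -0.9994] j6 1.15
0.18271850717768826 [ 0.22977821 -0.01642762 -1.9318891 ] [-0.00909039  0.10633269 -0.04351833]
```

Call:
move_arm(increments=[[-1,0,0,0,0],[-1,0,0,0,0],[-1,0,0,0,0],[-1,0,0,0,0]], squeeze=20)

```text
time: 9.78
position: [0.4856, -0.1721, 0.2272]
orientation: [1.0, 0.0, 0.012, -0.01]
force: [-0.5, 0.7, -1.6]
finger_gap: 0.186
```

```bash
python3 -c "
from h import *
plan(.492,-.170,.126,1.571);s=read_state();print(s['finger_gap'],s['force'],s['wrist_torque']);snap('wrist','w6')"
```

```text
delta tool mm [ 4.000e+00 -1.000e-01  1.014e+02] roll 0.0 yaw_y -1.57 rows 2.4 t 9.78 tilt [ 0.024   0.0198 -0.9995] j6 1.15
0.18562564589090874 [-0.54933624  0.66429753 -1.55150226] [0.00413768 0.12767871 0.01322979]
```

```bash
cat >> h.py <<'E'
TC=None
def tray():
    FL,FR,NL,NR=[np.array(v) for v in((.6892,.1392),(.6756,-.0497),(.4726,.1611),(.4532,-.0248))]
    return FL,FR,NL,NR
E
python3 -c "
from h import *
s=read_state()
print('near right rim',atz('wrist',172,226,.02,s),'right wall inner px', atz('wrist',183,27,.036,s))
for p in((63,54),(131,67),(112,8)): print('st',atz('wrist',*p,.015,s))
cv2.imwrite('pics/tr.png',cv2.resize(cv2.imread('pics/top0_raw.png')[110:230,240:355],None,fx=5,fy=5,interpolation=cv2.INTER_CUBIC))
"
```

```text
near right rim [ 0.44913982 -0.01834235  0.02      ] right wall inner px [ 0.62882255 -0.06106506  0.036     ]
st [0.61310387 0.05992702 0.015     ]
st [ 6.02167784e-01 -1.57377847e-04  1.50000000e-02]
st [0.64897094 0.00779895 0.015     ]
```

```bash
python3 -c "
from h import *
from scipy.optimize import least_squares
px=[(103,52),(493,88),(55,497),(437,543)];loc=[(.115,.097),(.115,-.097),(-.115,.097),(-.115,-.097)]
for zn in(.02,.036):
  W=[atz('top',240+a/5,110+b/5,z)[:2] for (a,b),z in zip(px,(.036,.036,zn,zn))]
  f=lambda q:np.ravel([np.array(q[:2])+np.array([[np.cos(q[2]),-np.sin(q[2])],[np.sin(q[2]),np.cos(q[2])]])@l-w for l,w in zip(loc,W)])
  r=least_squares(f,[.57,.056,-.1]);print(zn,r.x,(r.fun*1000).round(1))
q=r.x;c,s=np.cos(q[2]),np.sin(q[2])
print(W)
for p in [(162,118),(285,120),(393,133),(150,208),(272,220),(392,240)]:
  P=atz('top',240+p[0]/5,110+p[1]/5,.015)[:2];print(P.round(4),'tray',(np.array([[c,s],[-s,c]])@(P-q[:2])*1000).round(1))
"
```

```text
0.02 [ 0.57250067  0.05653782 -0.0957566 ] [ 6.8  1.3  3.6 -1.7 -5.6  3.6 -4.8 -3.3]
0.036 [ 0.57205755  0.05591271 -0.09222513] [ 6.1  1.1  3.5 -1.9 -5.4  5.1 -4.2 -4.4]
[array([0.68939835, 0.14076794]), array([ 0.67414482, -0.04935284]), array([0.47186407, 0.15794551]), array([ 0.45282295, -0.02570978])]
[0.6618 0.1136] tray [84.1 65.7]
[0.6617 0.0527] tray [89.5  5.1]
[ 0.6559 -0.0008] tray [ 88.7 -48.7]
[0.6167 0.1184] tray [38.7 66.3]
[0.6116 0.0581] tray [39.2  5.8]
[ 0.6025 -0.0012] tray [ 35.6 -54.1]
```

```bash
cat >> h.py <<'E'
TQ=np.array([.5722,.056,-.094])
def rot(a):return np.array([[np.cos(a),-np.sin(a)],[np.sin(a),np.cos(a)]])
OFF=np.array([-.0903,-.0023])
def scoop_plan(tx,ty,h,dyaw=0):
    """tray mm coords of scoop origin, h = height of pan underside above tray floor mm"""
    o=TQ[:2]+rot(TQ[2])@(np.array([tx,ty])/1000); a=TQ[2]+dyaw
    t=o+rot(a)@OFF
    plan(t[0],t[1],.1337+h/1000,a+np.pi/2)
def scoop_now():
    s=read_state();M=R.from_quat(s['orientation']).as_matrix();a=np.arctan2(M[1,1],M[0,1])+np.pi/2
    o=s['position'][:2]-rot(a)@OFF
    print('scoop tray mm',(rot(-TQ[2])@(o-TQ[:2])*1000).round(1),'dyaw',round(a-TQ[2],3),'h',round((s['position'][2]-.1337)*1000,1),'F',s['force'].round(1),'T',s['wrist_torque'].round(2),'gap',round(s['finger_gap'],3),'t',round(s['time'],2),'world',o.round(4))
E
python3 -c "
from h import *
scoop_plan(-30,8,100);scoop_now()"
```

```text
delta tool mm [ -32.4 -245.2   -2.5] roll 0.095 yaw_y -1.57 rows 5.9 t 9.83 tilt [ 0.0236  0.02   -0.9995] j6 1.15
scoop tray mm [  24.8 -224.4] dyaw 0.095 h 93.3 F [-0.5  0.4 -1.7] T [-0.02  0.24 -0.02] gap 0.191 t 9.83 world [ 0.5758 -0.1697]
```

Call:
move_arm(increments=[[-1,-4,-20,0,0.02],[-1,-5,-38,0,0.025],[-1,-5,-38,0,0.025],[-1,-5,-38,0,0.025],[-1,-5,-38,0,0],[-1,-5,-38,0,0],[-1,-4,-20,0,0],[-1,0,0,0,0]], squeeze=110)

```text
time: 10.5
position: [0.4653, 0.0668, 0.2267]
orientation: [0.998, -0.053, 0.008, -0.011]
force: [-0.3, 0.8, -1.4]
finger_gap: 0.183
```

```bash
python3 -c "
from h import *
scoop_plan(-30,8,15);scoop_now()"
```

```text
delta tool mm [-14.1  -2.9  77.9] roll -0.013 yaw_y -1.678 rows 1.9 t 10.5 tilt [ 0.0178  0.0218 -0.9996] j6 1.74
scoop tray mm [-17.1   1.9] dyaw -0.013 h 93.0 F [-0.3  0.8 -1.4] T [-0.02  0.13 -0.02] gap 0.183 t 10.5 world [0.5553 0.0595]
```

Call:
move_arm(increments=[[-1,-8,-2,20,-0.013],[-1,-8,-1,25,0],[-1,-2,0,20,0],[-1,0,0,10,0],[-1,0,0,0,0]])

```text
time: 10.92
position: [0.4489, 0.0739, 0.1495]
orientation: [0.999, -0.044, 0.01, -0.011]
force: [0.4, 0.0, -2.0]
finger_gap: 0.189
```

```bash
python3 -c "
from h import *
scoop_plan(-30,8,0);scoop_now();snap('wrist','w7');snap('side','s7',(150,250,260,400),5)"
```

```text
delta tool mm [ 3.8  0.9 15.8] roll 0.006 yaw_y -1.659 rows 0.4 t 10.92 tilt [ 0.0206  0.0209 -0.9996] j6 1.74
scoop tray mm [-34.2   9.1] dyaw 0.006 h 15.8 F [ 0.4  0.  -2. ] T [-0.    0.17 -0.04] gap 0.189 t 10.92 world [0.539  0.0682]
```

Call:
move_arm(increments=[[-1,3,0,9,0],[-1,0,0,4,0],[-1,0,0,3,0],[-1,0,0,2,0],[-1,0,0,2,0]])

```text
time: 11.43
position: [0.457, 0.073, 0.1355]
orientation: [0.999, -0.046, 0.016, -0.011]
force: [-0.2, 0.2, -1.3]
finger_gap: 0.188
```

```bash
python3 -c "
from h import *
scoop_now()"
```

```text
scoop tray mm [-26.    8.7] dyaw 0.003 h 1.8 F [-0.2  0.2 -1.3] T [-0.03  0.17 -0.03] gap 0.188 t 11.43 world [0.5471 0.0671]
```

Call:
move_arm(increments=[[-1,0,0,3,0],[-1,0,0,2,0],[-1,0,0,2,0]])

```text
time: 11.68
position: [0.4589, 0.0731, 0.133]
orientation: [0.999, -0.046, 0.019, -0.011]
force: [-2.7, 0.2, 7.1]
finger_gap: 0.188
```

Call:
move_arm(increments=[[-1,0,0,2,0],[-1,0,0,2,0]])

```text
time: 11.85
position: [0.4603, 0.073, 0.1328]
orientation: [0.999, -0.046, 0.022, -0.011]
force: [-2.8, -0.6, 6.6]
finger_gap: 0.187
```

```bash
python3 -c "
from h import *
scoop_now();snap('wrist','w8')"
```

```text
scoop tray mm [-22.7   9.1] dyaw 0.003 h -0.9 F [-2.8 -0.6  6.6] T [-0.34  0.45 -0.16] gap 0.187 t 11.85 world [0.5505 0.0671]
```

Call:
move_arm(increments=[[-1,10,0,1,0],[-1,10,0,1,0],[-1,10,0,1,0],[-1,10,0,1,0]])

```text
time: 12.23
position: [0.5011, 0.0698, 0.1329]
orientation: [0.999, -0.045, 0.023, -0.011]
force: [-1.7, -0.3, 3.5]
finger_gap: 0.186
```

```bash
python3 -c "
from h import *
scoop_now();snap('wrist','w9');plan(.5,0,.2);snap('side','s9',(150,250,260,400),5)"
```

```text
scoop tray mm [18.2  9.7] dyaw 0.004 h -0.8 F [-1.7 -0.3  3.5] T [-0.15  0.34 -0.06] gap 0.186 t 12.23 world [0.5912 0.064 ]
delta tool mm [  7.   67.8 -68.5] roll 0 yaw_y -1.661 rows 2.3 t 12.28 tilt [ 0.0493  0.0202 -0.9986] j6 1.72
```

Call:
move_arm(increments=[[-1,10,0,1,0],[-1,10,0,1,0],[-1,10,0,1,0],[-1,8,0,1,0]])

```text
time: 12.67
position: [0.5386, 0.0665, 0.1329]
orientation: [0.999, -0.045, 0.023, -0.011]
force: [-2.9, -0.3, 3.7]
finger_gap: 0.186
```

```bash
python3 -c "
from h import *
scoop_now();snap('wrist','w10');snap('side','s10',(150,250,260,400),5)"
```

```text
scoop tray mm [55.8 10. ] dyaw 0.004 h -0.8 F [-2.9 -0.3  3.7] T [-0.23  0.5  -0.06] gap 0.186 t 12.67 world [0.6287 0.0607]
```

Call:
move_arm(increments=[[-1,6,0,1,0],[-1,4,0,1,0]])

```text
time: 12.93
position: [0.5461, 0.0663, 0.133]
orientation: [0.999, -0.045, 0.019, -0.011]
force: [-30.6, 4.6, 22.6]
finger_gap: 0.187
```

```bash
python3 -c "
from h import *
scoop_now();snap('wrist','w11',(0,220,150,480),2.4)"
```

```text
scoop tray mm [63.3 10.5] dyaw 0.004 h -0.7 F [-30.6   4.6  22.6] T [-0.05  4.76 -0.43] gap 0.187 t 12.93 world [0.6363 0.0605]
```

Call:
move_arm(increments=[[-1,-2,0,-4,0],[-1,0,0,-8,0],[-1,0,0,-12,0],[-1,0,0,-15,0],[-1,0,0,-12,0],[-1,0,0,-6,0]])

```text
time: 13.48
position: [0.5388, 0.0657, 0.1904]
orientation: [0.999, -0.045, 0.015, -0.011]
force: [-0.0, 0.7, -2.2]
finger_gap: 0.188
```

```bash
python3 -c "
from h import *
scoop_now();snap('wrist','w12',(0,220,150,480),2.4);plan(.5,0,.2)"
```

```text
scoop tray mm [56.1  9.3] dyaw 0.005 h 56.7 F [-0.   0.7 -2.2] T [0.02 0.16 0.  ] gap 0.188 t 13.48 world [0.629 0.06 ]
delta tool mm [-33.   68.8 -11.1] roll 0 yaw_y -1.66 rows 1.8 t 13.53 tilt [ 0.0334  0.0214 -0.9992] j6 1.71
```

```bash
cat >> h.py <<'E'
SV=np.array([.50,-.358])
def sieve_plan(u,v,z,yaw=-.094):
    """scoop origin at u along scoop dir, v left (mm) from sieve centre, pan underside at z mm above table"""
    t=SV+rot(yaw)@(np.array([u,v])/1000)+rot(yaw)@OFF
    plan(t[0],t[1],.1297+z/1000,yaw+np.pi/2)
E
python3 -c "
from h import *
sieve_plan(0,0,125)"
```

```text
delta tool mm [-89.5 425.8 -76.3] roll 0.005 yaw_y -1.66 rows 10.6 t 13.53 tilt [ 0.0334  0.0214 -0.9992] j6 1.71
```

Call:
move_arm(increments=[[-1,-1,4,-6,0],[-1,-2,8,-12,0],[-1,-3,12,-15,0],[-1,-4,16,-15,0],[-1,-5,20,-12,0],[-1,-6,24,-8,0],[-1,-6,28,-4,0],[-1,-6,30,0,0]])

```text
time: 14.2
position: [0.4886, -0.0782, 0.2651]
orientation: [0.999, -0.04, 0.016, -0.011]
force: [0.4, -0.2, -1.8]
finger_gap: 0.184
```

Call:
move_arm(increments=[[-1,-6,30,0,0],[-1,-6,30,0,0],[-1,-6,30,0,0],[-1,-6,30,0,0],[-1,-6,28,0,0],[-1,-6,24,0,0],[-1,-5,20,0,0],[-1,-4,15,0,0]])

```text
time: 14.87
position: [0.4165, -0.2967, 0.2641]
orientation: [0.999, -0.043, 0.017, -0.008]
force: [0.1, -1.1, -1.9]
finger_gap: 0.186
```

```bash
python3 -c "
from h import *
sieve_plan(0,0,125);scoop_now();snap('wrist','w13')"
```

```text
delta tool mm [-2.1 55.6  8.3] roll 0.008 yaw_y -1.657 rows 1.3 t 14.87 tilt [ 0.0337  0.0154 -0.9993] j6 0.96
scoop tray mm [ -31.6 -362.8] dyaw 0.008 h 130.4 F [ 0.1 -1.1 -1.9] T [0.01 0.19 0.05] gap 0.186 t 14.87 world [ 0.5067 -0.3022]
```

Call:
move_arm(increments=[[-1,0,14,0,0],[-1,0,14,0,0.008],[-1,-1,12,0,0],[-1,-1,9,0,0],[-1,0,5,0,0],[-1,0,1,4,0],[-1,0,0,3,0]])

```text
time: 15.5
position: [0.405, -0.3598, 0.2574]
orientation: [0.999, -0.051, 0.016, -0.007]
force: [-0.7, -0.8, -2.7]
finger_gap: 0.188
```

```bash
python3 -c "
from h import *
sieve_plan(5,0,95);snap('wrist','w14')
s=read_state()
import numpy as np
for a in np.arange(0,6.28,.785):
  p=proj('wrist',[SV[0]+.074*np.cos(a),SV[1]+.074*np.sin(a),.108],s);print(p.round(0),end=' ')"
```

```text
delta tool mm [ 8.  -8.  33.1] roll -0.008 yaw_y -1.673 rows 0.8 t 15.5 tilt [ 0.0322  0.0125 -0.9994] j6 0.87
[290. -34.] [217.  14.] [202. 100.] [243. 168.] [314. 188.] [379. 154.] [407.  77.] [373.  -5.]
```

Call:
move_arm(increments=[[-1,4,-4,5,-0.008],[-1,4,-4,9,0],[-1,0,0,10,0],[-1,0,0,7,0],[-1,0,0,0,0]])

```text
time: 15.97
position: [0.4167, -0.3483, 0.2218]
orientation: [0.999, -0.045, 0.015, -0.008]
force: [-1.4, -0.1, -2.6]
finger_gap: 0.188
```

```bash
python3 -c "
from h import *
sieve_plan(15,0,95);snap('wrist','w15',(0,220,150,480),2.4);scoop_now()"
```

```text
delta tool mm [ 8.6  4.1 -2.7] roll 0.005 yaw_y -1.66 rows 0.2 t 15.97 tilt [ 0.031   0.0153 -0.9994] j6 0.89
scoop tray mm [ -26.6 -414.5] dyaw 0.005 h 88.7 F [-0.   0.4 -3.1] T [0.05 0.2  0.01] gap 0.188 t 16.02 world [ 0.5069 -0.3541]
```

Call:
move_arm(increments=[[-1,5,4,0,0],[-1,5,0,0,0],[-1,6,0,0,0],[-1,6,0,-2,0],[-1,6,0,-2,0]], squeeze=20)

```text
time: 16.43
position: [0.4349, -0.3556, 0.2269]
orientation: [0.999, -0.047, -0.001, -0.01]
force: [-22.2, 5.9, 2.4]
finger_gap: 0.187
```

```bash
python3 -c "
from h import *
sieve_plan(15,0,95);snap('wrist','w16',(0,220,150,480),2.4);scoop_now()"
```

```text
delta tool mm [-10.2  -1.4   2.2] roll -0.001 yaw_y -1.665 rows 0.3 t 16.43 tilt [-0.0011  0.0201 -0.9998] j6 0.91
scoop tray mm [  -7.6 -420.5] dyaw -0.001 h 93.3 F [-22.3   3.9   2.8] T [0.97 4.8  0.72] gap 0.19 t 16.48 world [ 0.5252 -0.3619]
```

Call:
move_arm(increments=[[-1,8,0,0,0],[-1,10,0,0,0],[-1,10,0,0,0],[-1,10,0,0,0],[-1,10,0,0,0],[-1,10,0,0,0]], squeeze=60)

```text
time: 16.98
position: [0.4751, -0.3613, 0.2342]
orientation: [0.998, -0.053, -0.029, -0.014]
force: [-24.1, 5.6, 22.9]
finger_gap: 0.184
```

```bash
python3 -c "
from h import *
sieve_plan(15,0,95);snap('wrist','w17',(0,220,150,480),2.4);scoop_now()"
```

```text
delta tool mm [-50.2  -2.4  12.5] roll -0.014 yaw_y -1.679 rows 1.2 t 16.98 tilt [-0.0561  0.0316 -0.9979] j6 0.97
scoop tray mm [  33.9 -423.7] dyaw -0.013 h 101.1 F [-19.1   4.7  16.9] T [0.85 3.88 0.85] gap 0.191 t 17.03 world [ 0.5662 -0.369 ]
```

Call:
move_arm(increments=[[-1,-5,0,-8,0],[-1,-14,0,-8,0],[-1,-20,0,-6,0],[-1,-15,0,-4,0],[-1,0,0,-4,0]], squeeze=110)

```text
time: 17.45
position: [0.4254, -0.3582, 0.2736]
orientation: [0.998, -0.053, -0.026, -0.012]
force: [-0.0, -0.5, -1.1]
finger_gap: 0.182
```

```bash
python3 -c "
from h import *
sieve_plan(15,0,95);snap('wrist','w18',(0,220,150,480),2.4);scoop_now();snap('side','s18',(200,320,320,470),5)"
```

```text
delta tool mm [ 1.5 -3.9 49. ] roll -0.013 yaw_y -1.677 rows 1.2 t 17.45 tilt [-0.0509  0.0258 -0.9984] j6 0.92
scoop tray mm [ -15.8 -425.1] dyaw -0.012 h 141.1 F [ 0.7  0.3 -0.9] T [-0.03 -0.01  0.05] gap 0.182 t 17.5 world [ 0.5165 -0.3657]
```

Call:
move_arm(increments=[[-1,-5,0,-10,0],[-1,0,0,-20,0],[-1,0,0,-25,0]])

```text
time: 17.8
position: [0.4256, -0.3586, 0.3244]
orientation: [0.998, -0.052, -0.029, -0.015]
force: [0.6, -0.5, -1.5]
finger_gap: 0.185
```

```bash
python3 -c "
from h import *
snap('wrist','w19');scoop_now();scoop_plan(-40,-46,60)"
```

```text
scoop tray mm [ -16.1 -425.6] dyaw -0.011 h 197.4 F [-1.5  1.8  2.6] T [0.09 0.08 0.01] gap 0.183 t 17.85 world [ 0.5162 -0.3662]
delta tool mm [ -20.4 -375.3  146.9] roll -0.011 yaw_y -1.676 rows 9.7 t 17.85 tilt [-0.0493  0.0269 -0.9984] j6 0.92
```

Call:
move_arm(increments=[[-1,-3,-30,10,0],[-1,-3,-40,10,-0.01],[-1,-3,-40,10,0],[-1,-3,-40,10,0],[-1,-3,-40,10,0],[-1,-3,-40,10,0],[-1,-3,-40,10,0],[-1,-3,-40,10,0]])

```text
time: 18.52
position: [0.4335, -0.0472, 0.2626]
orientation: [0.998, -0.052, -0.019, -0.009]
force: [0.4, 0.3, -1.7]
finger_gap: 0.186
```

```bash
python3 -c "
from h import *
scoop_now();scoop_plan(-40,-46,65)"
```

```text
scoop tray mm [ -38.1 -114.4] dyaw -0.01 h 128.9 F [ 0.4  0.3 -1.7] T [ 0.02 -0.07 -0.03] gap 0.186 t 18.52 world [ 0.5236 -0.0543]
delta tool mm [ -0.1 -66.4  64.9] roll -0.01 yaw_y -1.675 rows 2.2 t 18.52 tilt [-0.0365  0.0192 -0.9991] j6 1.48
```

Call:
move_arm(increments=[[-1,0,-30,10,0],[-1,0,-30,15,-0.01],[-1,0,-8,20,0],[-1,0,0,15,0],[-1,0,0,5,0],[-1,0,0,0,0]])

```text
time: 19.02
position: [0.4388, 0.0357, 0.1976]
orientation: [0.999, -0.039, -0.017, -0.011]
force: [0.0, -0.0, -0.8]
finger_gap: 0.183
```

```bash
python3 -c "
from h import *
scoop_now();snap('wrist','w20');snap('side','s20',(150,250,260,400),5)"
```

```text
scoop tray mm [-40.7 -29. ] dyaw 0.015 h 63.9 F [ 0.  -0.  -0.8] T [0.01 0.03 0.02] gap 0.183 t 19.02 world [0.529  0.0309]
```

Call:
move_arm(increments=[[-1,8,9,0,0.015],[-1,0,8,5,0],[-1,0,0,5,0],[-1,0,0,6,0],[-1,0,0,6,0],[-1,0,0,6,0]], squeeze=20)

```text
time: 19.62
position: [0.4486, 0.0147, 0.1746]
orientation: [0.999, -0.05, -0.011, -0.013]
force: [-0.0, 4.7, 1.4]
finger_gap: 0.178
```

```bash
python3 -c "
from h import *
scoop_now()"
```

```text
scoop tray mm [-28.9 -51.1] dyaw -0.007 h 40.9 F [-0.   4.7  1.4] T [ 1.07 -0.04  0.06] gap 0.178 t 19.62 world [0.5387 0.0079]
```

Call:
move_arm(increments=[[-1,0,-5,0,0],[-1,0,0,7,0],[-1,0,0,7,0],[-1,0,0,7,0],[-1,0,0,7,0],[-1,0,0,7,0]])

```text
time: 20.12
position: [0.4513, 0.0211, 0.1464]
orientation: [0.999, -0.049, -0.003, -0.011]
force: [-4.8, 1.0, 11.5]
finger_gap: 0.181
```

```bash
python3 -c "
from h import *
scoop_now();snap('wrist','w21')"
```

```text
scoop tray mm [-26.8 -44.2] dyaw -0.005 h 12.7 F [-4.8  1.  11.5] T [-0.23 -0.27  0.02] gap 0.181 t 20.12 world [0.5414 0.0145]
```

Releveling works. Continue pressing.

Call:
move_arm(increments=[[-1,0,0,6,0],[-1,0,0,6,0],[-1,0,0,5,0],[-1,0,0,4,0]])

```text
time: 20.5
position: [0.4547, 0.0217, 0.1335]
orientation: [0.999, -0.048, 0.005, -0.009]
force: [-13.3, 0.6, 32.2]
finger_gap: 0.182
```

```bash
python3 -c "
from h import *
scoop_now();snap('wrist','w22')"
```

```text
scoop tray mm [-23.5 -43.1] dyaw -0.003 h -0.2 F [-13.3   0.6  32.2] T [-0.19  1.52 -0.  ] gap 0.182 t 20.5 world [0.5448 0.0153]
```

Call:
move_arm(increments=[[-1,2,0,-1,0],[-1,8,0,0.5,0],[-1,10,0.5,0.5,0],[-1,10,0.5,0.5,0],[-1,10,0.5,0.5,0],[-1,10,0,0.5,0],[-1,10,0,0.5,0]], squeeze=110)

```text
time: 21.13
position: [0.518, 0.0144, 0.1337]
orientation: [0.999, -0.047, 0.008, -0.006]
force: [-6.5, 0.2, 10.4]
finger_gap: 0.18
```

```bash
python3 -c "
from h import *
scoop_now();snap('wrist','w23')"
```

```text
scoop tray mm [ 40.3 -44.2] dyaw -0.0 h -0.0 F [-6.5  0.2 10.4] T [0.07 0.43 0.02] gap 0.18 t 21.13 world [0.6082 0.0082]
```

Call:
move_arm(increments=[[-1,10,0,0.5,0],[-1,9,0,0.5,0],[-1,6,0,0.5,0],[-1,3,0,0.5,0]])

```text
time: 21.52
position: [0.549, 0.0119, 0.1337]
orientation: [0.999, -0.047, 0.007, -0.005]
force: [-26.7, 3.7, 19.9]
finger_gap: 0.181
```

```bash
python3 -c "
from h import *
scoop_now();snap('wrist','w24')"
```

```text
scoop tray mm [ 71.3 -43.8] dyaw 0.0 h -0.0 F [-26.7   3.7  19.9] T [ 0.58  3.81 -0.11] gap 0.181 t 21.52 world [0.6391 0.0057]
```

Call:
move_arm(increments=[[-1,-2,-1,-4,0],[-1,0,0,-8,0],[-1,0,0,-12,0],[-1,0,0,-15,0],[-1,0,0,-15,0],[-1,0,0,-12,0],[-1,0,0,-8,0]])

```text
time: 22.15
position: [0.5452, 0.0125, 0.2057]
orientation: [0.999, -0.047, 0.001, -0.004]
force: [0.2, -0.1, -1.1]
finger_gap: 0.177
```

```bash
python3 -c "
from h import *
scoop_now();snap('wrist','w25');sieve_plan(0,0,125)"
```

```text
scoop tray mm [ 67.5 -43.5] dyaw 0.001 h 72.0 F [ 0.2 -0.1 -1.1] T [ 0.01  0.12 -0.06] gap 0.177 t 22.15 world [0.6354 0.0064]
delta tool mm [-101.2  374.9  -50.5] roll 0.001 yaw_y -1.664 rows 9.4 t 22.2 tilt [ 0.0049  0.0075 -1.    ] j6 1.62
```

Good, two more stones. Carry to the sieve.

Call:
move_arm(increments=[[-1,-1,4,-5,0],[-1,-2,8,-9,0],[-1,-4,12,-12,0],[-1,-5,16,-12,0],[-1,-7,20,-8,0],[-1,-8,24,-4,0],[-1,-8,27,0,0],[-1,-8,29,0,0]])

```text
time: 22.87
position: [0.4859, -0.129, 0.2618]
orientation: [0.999, -0.043, 0.002, -0.003]
force: [1.1, -1.6, -2.3]
finger_gap: 0.183
```

Call:
move_arm(increments=[[-1,-8,30,0,0],[-1,-8,30,0,0],[-1,-8,30,0,0],[-1,-8,30,0,0],[-1,-8,27,0,0],[-1,-7,24,0,0],[-1,-5,20,0,0],[-1,-4,15,0,0]])

```text
time: 23.53
position: [0.3972, -0.3472, 0.2667]
orientation: [0.999, -0.048, 0.002, -0.0]
force: [0.8, 0.1, -1.8]
finger_gap: 0.181
```

```bash
python3 -c "
from h import *
sieve_plan(0,0,125);scoop_now();snap('wrist','w26')"
```

```text
delta tool mm [13.   3.4 12.1] roll -0.001 yaw_y -1.666 rows 0.4 t 23.53 tilt [ 3.1e-03  3.0e-04 -1.0e+00] j6 0.88
scoop tray mm [ -46.1 -415.6] dyaw -0.001 h 133.0 F [ 0.8  0.1 -1.8] T [0.05 0.12 0.03] gap 0.181 t 23.53 world [ 0.4873 -0.3535]
```

Call:
move_arm(increments=[[-1,3,4,0,-0.03],[-1,2,6,0,-0.07],[-1,0,8,0,-0.11],[-1,0,10,0,-0.12],[-1,0,10,0,-0.12],[-1,0,8,0,-0.12],[-1,0,6,0,-0.11],[-1,0,4,0,-0.07]])

```text
time: 24.25
position: [0.4013, -0.4123, 0.2713]
orientation: [0.944, 0.331, -0.002, 0.002]
force: [-0.2, -0.5, -1.5]
finger_gap: 0.179
```

```bash
python3 -c "
from h import *
sieve_plan(0,0,120,.7);snap('wrist','w27')"
```

```text
delta tool mm [20.9 23.9 21.6] roll -0.025 yaw_y -0.896 rows 0.9 t 24.25 tilt [-0.0022 -0.0047 -1.    ] j6 0.04
```

Call:
move_arm(increments=[[-1,4,5,0,-0.02],[-1,7,8,2,0],[-1,6,7,6,0],[-1,4,4,10,0],[-1,0,0,12,0],[-1,0,0,10,0],[-1,0,0,6,0]])

```text
time: 24.88
position: [0.4351, -0.4191, 0.2239]
orientation: [0.941, 0.338, -0.001, 0.004]
force: [-3.7, -0.3, 10.8]
finger_gap: 0.181
```

```bash
python3 -c "
from h import *
sieve_plan(0,0,95,.7);snap('wrist','w28',(0,220,150,480),2.4)"
```

```text
delta tool mm [-1.3 -2.6 -0.8] roll -0.01 yaw_y -0.881 rows 0.1 t 24.88 tilt [ 1.0e-04 -7.7e-03 -1.0e+00] j6 0.06
```

Call:
move_arm(increments=[[-1,-2,0,-8,0],[-1,0,4,-10,-0.04],[-1,0,8,-8,-0.08],[-1,2,10,-4,-0.11],[-1,2,10,0,-0.11],[-1,2,8,0,-0.1],[-1,2,5,0,-0.06]])

```text
time: 25.52
position: [0.4701, -0.4425, 0.2557]
orientation: [0.823, 0.568, -0.004, 0.001]
force: [-0.7, 0.2, -2.1]
finger_gap: 0.179
```

```bash
python3 -c "
from h import *
sieve_plan(0,0,95,1.25);snap('wrist','w29',(0,220,150,480),2.4)"
```

```text
delta tool mm [-0.3  4.1 31. ] roll -0.042 yaw_y -0.363 rows 0.8 t 25.52 tilt [-0.0043 -0.0064 -1.    ] j6 -0.44
```

Call:
move_arm(increments=[[-1,0,2,10,-0.03],[-1,2,2,12,0],[-1,4,0,5,0],[-1,6,0,0,0],[-1,8,0,0,0],[-1,10,0,0,0],[-1,10,0,0,0],[-1,10,0,0,0]], squeeze=30)

```text
time: 26.23
position: [0.4844, -0.4065, 0.2343]
orientation: [0.821, 0.571, -0.016, 0.013]
force: [-11.1, -14.0, 5.0]
finger_gap: 0.182
```

```bash
python3 -c "
from h import *
sieve_plan(0,0,95,1.25);scoop_now();snap('wrist','w30',(0,220,150,480),2.4)"
```

```text
delta tool mm [-38.9   3.2  11.3] roll -0.034 yaw_y -0.355 rows 1.0 t 26.23 tilt [-0.0105 -0.04   -0.9991] j6 -0.39
scoop tray mm [ -23.  -380.8] dyaw 1.31 h 100.6 F [-11.1 -14.    5. ] T [-2.89  2.17  0.1 ] gap 0.182 t 26.23 world [ 0.5136 -0.321 ]
```

Call:
move_arm(increments=[[-1,9,-1,0,0],[-1,10,-1,0,0],[-1,10,-1,0,0],[-1,10,0,0,0],[-1,8,0,0,0]])

```text
time: 26.7
position: [0.4951, -0.3681, 0.2467]
orientation: [0.825, 0.563, -0.023, 0.031]
force: [-5.1, -5.7, 1.5]
finger_gap: 0.179
```

```bash
python3 -c "
from h import *
sieve_plan(0,0,95,1.25);scoop_now();snap('wrist','w31',(0,220,150,480),2.4)"
```

```text
delta tool mm [-77.1   7.3  27.8] roll -0.051 yaw_y -0.372 rows 2.0 t 26.7 tilt [-0.003 -0.077 -0.997] j6 -0.3
scoop tray mm [ -14.4 -342. ] dyaw 1.293 h 113.0 F [-5.1 -5.7  1.5] T [-1.7   1.27 -0.11] gap 0.179 t 26.7 world [ 0.5258 -0.2831]
```

Call:
move_arm(increments=[[-1,-4,0,-8,0],[-1,-14,0,-8,0],[-1,-20,0,-6,0],[-1,-20,0,-6,0],[-1,-10,0,-8,0],[-1,0,0,-12,0]], squeeze=110)

```text
time: 27.25
position: [0.4695, -0.4273, 0.3042]
orientation: [0.824, 0.566, -0.02, 0.029]
force: [0.4, -0.8, -1.5]
finger_gap: 0.175
```

```bash
python3 -c "
from h import *
sieve_plan(0,0,95,1.25);scoop_now();snap('wrist','w32')"
```

```text
delta tool mm [-9.2  8.  80.5] roll -0.046 yaw_y -0.367 rows 2.0 t 27.25 tilt [-4.000e-04 -7.120e-02 -9.975e-01] j6 -0.41
scoop tray mm [ -34.7 -403.2] dyaw 1.298 h 170.5 F [ 0.4 -0.8 -1.5] T [0.   0.06 0.02] gap 0.175 t 27.25 world [ 0.4998 -0.3421]
```

```bash
python3 -c "
from h import *
scoop_plan(-42,10,110,1.3);scoop_plan(-42,10,110,1.571)"
```

```text
delta tool mm [ 398.8 -120.3   33.7] roll -0.002 yaw_y -0.367 rows 10.0 t 27.3 tilt [ 0.0033 -0.0744 -0.9972] j6 -0.41
delta tool mm [402.8 -96.2  34.2] roll -0.273 yaw_y -0.367 rows 10.0 t 27.3 tilt [ 0.0033 -0.0744 -0.9972] j6 -0.41
```

Call:
move_arm(increments=[[-1,20,-5,0,-0.03],[-1,38,-10,0,-0.04],[-1,38,-10,0,-0.04],[-1,38,-10,0,-0.04],[-1,38,-10,0,-0.04],[-1,38,-8,0,-0.04],[-1,38,-5,0,-0.04],[-1,38,-5,5,0]])

```text
time: 27.97
position: [0.4711, -0.1344, 0.2869]
orientation: [0.741, 0.671, -0.021, 0.032]
force: [1.2, 0.9, -0.3]
finger_gap: 0.173
```

```bash
python3 -c "
from h import *
scoop_plan(-42,10,65,1.571)"
```

```text
delta tool mm [125.   40.9  80.1] roll -0.004 yaw_y -0.098 rows 3.7 t 27.97 tilt [ 0.012  -0.0743 -0.9972] j6 -0.23
```

Call:
move_arm(increments=[[-1,35,12,10,0],[-1,35,12,15,0],[-1,30,10,15,0],[-1,18,5,15,0],[-1,5,2,15,0],[-1,0,0,8,0],[-1,0,0,0,0]])

```text
time: 28.55
position: [0.5256, -0.0079, 0.2037]
orientation: [0.737, 0.675, -0.015, 0.031]
force: [0.6, -0.1, -1.0]
finger_gap: 0.171
```

```bash
python3 -c "
from h import *
scoop_plan(-42,10,50,1.571);scoop_now();snap('wrist','w33')"
```

```text
delta tool mm [-11.    0.1  20.8] roll 0.006 yaw_y -0.087 rows 0.6 t 28.55 tilt [ 0.0204 -0.0666 -0.9976] j6 0.04
scoop tray mm [-43.3  22.3] dyaw 1.577 h 70.0 F [ 0.6 -0.1 -1. ] T [-0.03  0.02  0.01] gap 0.171 t 28.55 world [0.5312 0.0823]
```

Call:
move_arm(increments=[[-1,10,0,6,0],[-1,0,0,8,0],[-1,0,0,7,0],[-1,0,0,7,0],[-1,0,0,7,0],[-1,0,0,7,0],[-1,0,0,7,0],[-1,0,0,7,0]], squeeze=20)

```text
time: 29.27
position: [0.533, -0.0084, 0.1597]
orientation: [0.74, 0.671, -0.008, 0.042]
force: [-0.5, -2.3, 7.6]
finger_gap: 0.168
```

```bash
python3 -c "
from h import *
scoop_now();plan(.5,0,.1);snap('wrist','w34')"
```

```text
scoop tray mm [-35.1  22.5] dyaw 1.569 h 26.0 F [-0.5 -2.3  7.6] T [0.05 0.33 0.01] gap 0.168 t 29.27 world [0.5394 0.0817]
delta tool mm [  9.2 -36.8  57.4] roll 0 yaw_y -0.096 rows 1.6 t 29.27 tilt [ 0.0453 -0.0733 -0.9963] j6 0.06
```

Call:
move_arm(increments=[[-1,0,0,7,0],[-1,0,0,7,0],[-1,0,0,7,0],[-1,0,0,6,0],[-1,0,0,6,0]])

```text
time: 29.73
position: [0.5385, -0.0158, 0.1353]
orientation: [0.742, 0.669, -0.003, 0.05]
force: [-1.2, -2.0, 4.9]
finger_gap: 0.172
```

```bash
python3 -c "
from h import *
scoop_now();plan(.5,0,.1)"
```

```text
scoop tray mm [-28.5  15.6] dyaw 1.564 h 1.6 F [-1.2 -2.   4.9] T [0.19 0.45 0.14] gap 0.172 t 29.73 world [0.5453 0.0742]
delta tool mm [ 14.2 -42.3  31.5] roll 0 yaw_y -0.1 rows 1.3 t 29.73 tilt [ 0.0625 -0.0782 -0.995 ] j6 0.05
```

Call:
move_arm(increments=[[-1,0,0,-20,0],[-1,0,0,-30,0],[-1,0,0,-20,0.05],[-1,0,0,0,0.125],[-1,0,0,0,0.125],[-1,0,0,0,0.125],[-1,0,0,0,0.125],[-1,0,0,0,0.125]], squeeze=110)

```text
time: 30.4
position: [0.5329, -0.0139, 0.2046]
orientation: [0.923, 0.382, 0.012, 0.048]
force: [0.9, 1.2, -1.4]
finger_gap: 0.164
```

Call:
move_arm(increments=[[-1,0,0,0,0.125],[-1,0,0,0,0.125],[-1,0,0,0,0.125],[-1,0,0,0,0.125],[-1,0,0,0,0.125],[-1,0,0,0,0.125],[-1,0,0,0,0.1]])

```text
time: 30.98
position: [0.5319, -0.0166, 0.2009]
orientation: [0.998, -0.036, 0.03, 0.038]
force: [-0.9, -0.4, -1.5]
finger_gap: 0.167
```

```bash
python3 -c "
from h import *
scoop_now();scoop_plan(-30,-40,20);snap('wrist','w35')"
```

```text
scoop tray mm [ 56.9 -71.9] dyaw 0.02 h 67.2 F [-0.9 -0.4 -1.5] T [ 0.05  0.13 -0.06] gap 0.167 t 30.98 world [ 0.6221 -0.0209]
delta tool mm [-88.8 -38.9  39. ] roll 0.02 yaw_y -1.645 rows 2.5 t 30.98 tilt [ 0.0564 -0.079  -0.9953] j6 1.58
```

Call:
move_arm(increments=[[-1,-28,-14,0,0.02],[-1,-32,-16,5,0],[-1,-28,-14,15,0],[-1,0,0,20,0],[-1,0,0,12,0],[-1,0,0,0,0]])

```text
time: 31.53
position: [0.4481, 0.0304, 0.135]
orientation: [0.998, -0.044, 0.029, 0.038]
force: [-0.4, -0.4, -1.7]
finger_gap: 0.164
```

```bash
python3 -c "
from h import *
scoop_now();scoop_plan(-30,-40,20);snap('wrist','w36')"
```

```text
scoop tray mm [-30.8 -34.6] dyaw 0.003 h 1.3 F [-0.4 -0.4 -1.7] T [0.08 0.2  0.05] gap 0.164 t 31.53 world [0.5383 0.0244]
delta tool mm [  1.9   6.5 -18.2] roll 0.003 yaw_y -1.662 rows 0.5 t 31.53 tilt [ 0.0542 -0.0786 -0.9954] j6 1.7
```

Push sideways into the right wall to ratchet the tilt out.

Call:
move_arm(increments=[[-1,0,6,0,0],[-1,0,8,0,0],[-1,0,9,0,0],[-1,0,10,0,0],[-1,0,10,0,0],[-1,0,10,0,0]])

```text
time: 32.08
position: [0.4473, 0.0087, 0.1438]
orientation: [0.999, -0.029, 0.029, -0.009]
force: [-1.6, 34.0, -2.6]
finger_gap: 0.163
```

```bash
python3 -c "
from h import *
scoop_now();plan(.5,0,.1)"
```

```text
scoop tray mm [-29.8 -53.2] dyaw 0.037 h 10.1 F [-1.6 34.  -2.6] T [7.14 0.27 1.39] gap 0.163 t 32.08 world [0.5376 0.0058]
delta tool mm [50.5  6.5 46.6] roll 0 yaw_y -1.628 rows 1.7 t 32.08 tilt [ 0.0589  0.0159 -0.9981] j6 1.56
```

Call:
move_arm(increments=[[-1,0,-10,0,0.037],[-1,12,0,0,0],[-1,20,0,0,0],[-1,25,0,0,0],[-1,20,0,0,0],[-1,6,0,0,0],[-1,0,0,0,0]])

```text
time: 32.67
position: [0.5394, 0.0081, 0.158]
orientation: [0.998, -0.046, 0.035, -0.013]
force: [-0.9, -0.3, -2.1]
finger_gap: 0.162
```

```bash
python3 -c "
from h import *
scoop_now();plan(.5,0,.1);snap('wrist','w37');snap('side','s37',(150,250,260,400),5)"
```

```text
scoop tray mm [ 62.2 -48.3] dyaw 0.002 h 24.3 F [-0.9 -0.3 -2.1] T [-0.05  0.18 -0.04] gap 0.162 t 32.67 world [0.6296 0.0021]
delta tool mm [-42.4  13.4  54.9] roll 0 yaw_y -1.663 rows 1.7 t 32.67 tilt [ 0.0707  0.0217 -0.9973] j6 1.6
```

Call:
move_arm(increments=[[-1,-14,-2,0,0],[-1,0,0,10,0],[-1,0,0,10,0],[-1,6,0,0,0],[-1,8,0,0,0],[-1,9,0,0,0],[-1,9,0,0,0]], squeeze=20)

```text
time: 33.35
position: [0.5527, 0.0088, 0.1363]
orientation: [0.998, -0.046, 0.028, -0.013]
force: [-40.9, 6.2, 26.0]
finger_gap: 0.168
```

```bash
python3 -c "
from h import *
scoop_now();plan(.5,0,.1);snap('wrist','w38');snap('side','s38',(150,250,260,400),5)"
```

```text
scoop tray mm [ 75.3 -46.3] dyaw 0.002 h 2.6 F [-40.9   6.2  26. ] T [1.25 7.5  0.23] gap 0.168 t 33.35 world [0.6428 0.0028]
delta tool mm [-53.5  14.6  33. ] roll 0 yaw_y -1.663 rows 1.5 t 33.35 tilt [ 0.0562  0.0227 -0.9982] j6 1.6
```

Call:
move_arm(increments=[[-1,-6,0,-5,0],[-1,-25,-10,-4,0],[-1,-35,-15,-3,0],[-1,-25,-20,0,0],[-1,-12,-25,0,0],[-1,0,-15,0,0],[-1,0,-5,0,0],[-1,0,0,0,0]])

```text
time: 34.12
position: [0.4608, 0.1103, 0.1491]
orientation: [0.998, -0.047, 0.029, -0.013]
force: [0.1, 0.6, -0.6]
finger_gap: 0.164
```

```bash
python3 -c "
from h import *
scoop_now();scoop_plan(-35,49,0);snap('wrist','w39');snap('side','s39',(150,250,260,400),5)"
```

```text
scoop tray mm [-25.7  45.9] dyaw -0.0 h 15.4 F [ 0.1  0.6 -0.6] T [-0.04  0.13 -0.  ] gap 0.164 t 34.12 world [0.551  0.1041]
delta tool mm [-10.2  -2.7  14.9] roll -0.0 yaw_y -1.665 rows 0.4 t 34.12 tilt [ 0.0598  0.0237 -0.9979] j6 1.82
```

Call:
move_arm(increments=[[-1,-8,0,6,0],[-1,0,0,5,0],[-1,0,0,4,0],[-1,0,0,3,0],[-1,0,0,3,0],[-1,0,0,3,0]])

```text
time: 34.72
position: [0.4578, 0.1075, 0.1318]
orientation: [0.998, -0.051, 0.034, -0.013]
force: [-5.9, 0.2, 15.8]
finger_gap: 0.163
```

```bash
python3 -c "
from h import *
scoop_now();snap('wrist','w40');snap('side','s40',(150,250,260,400),5)"
```

```text
scoop tray mm [-28.4  42.2] dyaw -0.007 h -1.9 F [-5.9  0.2 15.8] T [-0.65  0.78 -0.22] gap 0.163 t 34.72 world [0.5479 0.1006]
```

```bash
cat >> h.py <<'E'
from scipy.optimize import least_squares
def pitchfit(FL,FR,SL,SR,BL,BR,s=None):
    """pixels: front floor corners, side wall front top, back wall top corners"""
    s=s or read_state();k=calibration('wrist');H=np.linalg.inv(k['hand_eye'])
    pts=np.array([[45,39,2.5],[45,-39,2.5],[25,39,26],[25,-39,26],[-45,39,26],[-45,-39,26]])/1000
    px=np.array([FL,FR,SL,SR,BL,BR],float)
    def f(q):
        P=R.from_euler('xyz',q[3:]).as_matrix()@pts.T+q[:3,None]   # tool frame (x fwd,y=-left,z down)
        c=H[:3,:3]@P+H[:3,3:4]
        return (np.array([k['cx']+k['fx']*c[0]/-c[2],k['cy']-k['fy']*c[1]/-c[2]]).T-px).ravel()
    r=least_squares(f,[.09,0,.125,np.pi,0,0])
    M=R.from_quat(s['orientation']).as_matrix()@R.from_euler('xyz',r.x[3:]).as_matrix()
    o=s['position']+R.from_quat(s['orientation']).as_matrix()@r.x[:3]
    print('origin',o.round(4),'xaxis',M[:,0].round(3),'yaxis',M[:,1].round(3),'res',np.abs(r.fun).max().round(1),'lip',(o+M[:,0]*.045).round(4), 'toolframe',r.x.round(3))
    return r.x
E
python3 -c "
from h import *
im=cv2.imread('pics/w40_raw.png');cv2.imwrite('pics/w40c.png',cv2.resize(im[10:210,220:420],None,fx=3,fy=3))"
python3 -c "
from h import *
q=lambda u,v:(220+u/3,10+v/3)
pitchfit(q(91,57),q(485,63),q(73,155),q(506,160),q(97,530),q(475,528))"
```

```text
origin [0.5426 0.1023 0.0088] xaxis [ 0.99  -0.112  0.09 ] yaxis [0.108 0.993 0.053] res 0.6 lip [0.5872 0.0972 0.0129] toolframe [0.076 0.    0.129 3.164 0.023 0.009]
```

Call:
move_arm(increments=[[-1,0,-3,-4,0],[-1,0,-8,0,0],[-1,0,-8,0,0],[-1,0,-8,0,0]], squeeze=110)

```text
time: 35.15
position: [0.4604, 0.126, 0.1367]
orientation: [0.998, -0.056, 0.034, -0.003]
force: [-10.3, -31.6, 8.5]
finger_gap: 0.166
```

```bash
python3 -c "
from h import *
scoop_now();plan(.5,0,.1)"
```

```text
scoop tray mm [-27.6  59.9] dyaw -0.017 h 3.0 F [-10.3 -31.6   8.5] T [-6.33  1.76 -1.27] gap 0.166 t 35.15 world [0.5503 0.1183]
delta tool mm [ 50.9 121.2  38.9] roll 0 yaw_y -1.682 rows 3.3 t 35.15 tilt [ 0.0676  0.0026 -0.9977] j6 1.89
```

Call:
move_arm(increments=[[-1,0,-8,0,0],[-1,0,-8,0,0],[-1,0,10,-3,-0.017],[-1,0,15,0,0],[-1,0,20,0,0],[-1,10,12,0,0],[-1,20,0,0,0],[-1,25,0,0,0]])

```text
time: 35.82
position: [0.5054, 0.0659, 0.1353]
orientation: [0.998, -0.052, 0.023, 0.018]
force: [-0.2, 0.0, -0.8]
finger_gap: 0.166
```

```bash
python3 -c "
from h import *
scoop_now();scoop_plan(50,0,5);snap('wrist','w41')"
```

```text
scoop tray mm [22.8  4.9] dyaw -0.011 h 1.6 F [-0.2  0.  -0.8] T [0.11 0.13 0.03] gap 0.166 t 35.82 world [0.5954 0.0588]
delta tool mm [27.4  5.7 -1.9] roll -0.011 yaw_y -1.676 rows 0.7 t 35.82 tilt [ 0.0445 -0.038  -0.9983] j6 1.76
```

Call:
move_arm(increments=[[-1,10,2,-10,0],[-1,18,2,-2,0],[-1,8,0,0,0],[-1,9,0,0,0],[-1,10,0,0,0],[-1,10,0,0,0],[-1,10,0,0,0]], squeeze=20)

```text
time: 36.45
position: [0.5653, 0.0585, 0.1374]
orientation: [0.998, -0.051, -0.013, 0.018]
force: [-51.4, -0.0, 27.1]
finger_gap: 0.165
```

```bash
python3 -c "
from h import *
scoop_now();plan(.5,0,.1);snap('wrist','w42')
im=cv2.imread('pics/w42_raw.png');cv2.imwrite('pics/w42c.png',cv2.resize(im[10:210,220:420],None,fx=3,fy=3))"
```

```text
scoop tray mm [83.2  3.4] dyaw -0.008 h 3.7 F [-51.4  -0.   27.1] T [-0.12  8.78 -0.09] gap 0.165 t 36.45 world [0.6553 0.0516]
delta tool mm [-58.   63.3  41.3] roll 0 yaw_y -1.673 rows 2.3 t 36.45 tilt [-0.0276 -0.0353 -0.999 ] j6 1.73
```

```bash
python3 -c "
from h import *
q=lambda u,v:(220+u/3,10+v/3)
pitchfit(q(81,76),q(472,78),q(67,170),q(490,170),q(93,535),q(467,531))"
```

```text
origin [0.6349 0.0479 0.0037] xaxis [ 0.995 -0.101 -0.021] yaxis [ 0.101  0.995 -0.015] res 1.1 lip [0.6797 0.0433 0.0028] toolframe [ 7.400e-02 -2.000e-03  1.310e-01  3.165e+00  5.000e-03 -1.000e-03]
```

```bash
cat >> h.py <<'E'
TF=np.array([.074,-.0015,.1305])
def scoop2(tx,ty,h,ref='tray'):
    s=read_state();M=R.from_quat(s['orientation']).as_matrix()
    o=s['position']+M@TF
    loc=rot(-TQ[2])@(o[:2]-TQ[:2])*1000
    t=TQ[:2]+rot(TQ[2])@(np.array([tx,ty])/1000)
    d=M.T@(np.array([t[0],t[1],.004+h/1000])-o)*1000
    ya=np.arctan2(M[1,1],M[0,1])+np.pi/2
    print('scoop tray',loc.round(1),'h',round((o[2]-.004)*1000,1),'dyaw',round(ya-TQ[2],3),'-> delta tool',d.round(1),'F',s['force'].round(1),'tilt',M[:2,2].round(3),'gap',round(s['finger_gap'],3),'t',round(s['time'],2))
E
python3 -c "
from h import *
scoop2(-30,47,8)"
```

```text
scoop tray [63.3 -2.4] h 0.6 dyaw -0.008 -> delta tool [-93.9 -48.3  -6.8] F [-49.5   1.9  26. ] tilt [-0.03  -0.035] gap 0.169 t 36.5
```

Call:
move_arm(increments=[[-1,-4,0,-4,0],[-1,-15,0,-4,0],[-1,-30,-5,0,0],[-1,-30,-12,0,0],[-1,-15,-15,0,0],[-1,0,-12,0,0],[-1,0,-4,0,0],[-1,0,0,0,0]], squeeze=110)

```text
time: 37.17
position: [0.4667, 0.1211, 0.1384]
orientation: [0.998, -0.051, -0.025, 0.019]
force: [-0.6, -1.1, 1.0]
finger_gap: 0.162
```

```bash
python3 -c "
from h import *
scoop2(-30,48,0);snap('wrist','w43')
im=cv2.imread('pics/w43_raw.png');cv2.imwrite('pics/w43c.png',cv2.resize(im[0:210,200:420],None,fx=2.8,fy=2.8))"
```

```text
scoop tray [-43.4  50.4] h 0.6 dyaw -0.007 -> delta tool [13.4  2.3  0. ] F [-0.6 -1.1  1. ] tilt [-0.051 -0.036] gap 0.162 t 37.17
```

Call:
move_arm(increments=[[-1,6,1,2,0],[-1,8,0,2,0],[-1,10,0,1,0],[-1,10,0,1,0],[-1,10,0,0.5,0],[-1,10,0,0.5,0],[-1,10,0,0.5,0]], squeeze=40)

```text
time: 37.8
position: [0.5382, 0.1098, 0.1338]
orientation: [0.998, -0.052, -0.022, 0.018]
force: [-4.0, 0.6, 7.9]
finger_gap: 0.166
```

```bash
python3 -c "
from h import *
scoop2(64,48,0);snap('wrist','w44')
im=cv2.imread('pics/w44_raw.png');cv2.imwrite('pics/w44c.png',cv2.resize(im[0:210,200:420],None,fx=2.8,fy=2.8))"
```

```text
scoop tray [29.7 46. ] h -3.6 dyaw -0.01 -> delta tool [34.1 -2.2 -5.1] F [-4.   0.6  7.9] tilt [-0.045 -0.034] gap 0.166 t 37.8
```

Call:
move_arm(increments=[[-1,10,-1,0.5,0],[-1,10,-1,0.5,0],[-1,8,0,0.5,0],[-1,6,0,0.5,0],[-1,3,0,0,0]])

```text
time: 38.27
position: [0.5714, 0.1048, 0.134]
orientation: [0.998, -0.054, -0.039, 0.018]
force: [-12.2, 1.7, 11.9]
finger_gap: 0.165
```

```bash
python3 -c "
from h import *
scoop2(64,48,0);snap('wrist','w45')
im=cv2.imread('pics/w45_raw.png');cv2.imwrite('pics/w45c.png',cv2.resize(im[0:210,200:420],None,fx=2.8,fy=2.8))"
```

```text
scoop tray [58.3 43.7] h -5.8 dyaw -0.012 -> delta tool [ 5.1 -4.2 -6.3] F [-12.2   1.7  11.9] tilt [-0.08  -0.032] gap 0.165 t 38.27
```

```bash
python3 -c "
from h import *
q=lambda u,v:(200+u/2.8,v/2.8)
pitchfit(q(117,62),q(498,62),q(103,163),q(521,160),q(136,520),q(494,515))"
```

```text
origin [0.6399 0.0947 0.0041] xaxis [ 0.995 -0.101 -0.012] yaxis [ 0.101  0.995 -0.006] res 0.3 lip [0.6847 0.0902 0.0035] toolframe [ 7.900e-02 -3.000e-03  1.240e-01  3.175e+00  6.400e-02 -6.000e-03]
```

Call:
move_arm(increments=[[-1,-2,0,4,0],[-1,0,0,5,0],[-1,0,0,5,0]], squeeze=110)

```text
time: 38.57
position: [0.5709, 0.1045, 0.1335]
orientation: [0.998, -0.053, -0.038, 0.016]
force: [-17.4, 2.5, 26.4]
finger_gap: 0.165
```

Call:
move_arm(increments=[[-1,0,0,-4,0],[-1,0,0,-8,0],[-1,0,0,-12,0],[-1,0,0,-15,0],[-1,0,0,-15,0],[-1,0,0,-12,0],[-1,0,0,-8,0]])

```text
time: 39.15
position: [0.5802, 0.102, 0.2065]
orientation: [0.997, -0.056, -0.042, 0.016]
force: [0.3, 0.3, -1.9]
finger_gap: 0.166
```

```bash
python3 -c "
from h import *
scoop2(64,48,0);sieve_plan(0,0,125);snap('wrist','w46')"
```

```text
scoop tray [66.7 41.9] h 66.5 dyaw -0.017 -> delta tool [ 2.6 -8.5 66.2] F [ 0.3  0.3 -1.9] tilt [-0.085 -0.028] gap 0.166 t 39.15
delta tool mm [-121.   471.4  -20.8] roll -0.017 yaw_y -1.682 rows 11.7 t 39.15 tilt [-0.0849 -0.028  -0.996 ] j6 1.81
```

Call:
move_arm(increments=[[-1,-1,4,-4,0],[-1,-2,8,-7,0],[-1,-4,12,-9,0],[-1,-5,16,-9,0],[-1,-7,20,-7,0],[-1,-8,24,-4,0],[-1,-8,28,0,0],[-1,-8,31,0,0]])

```text
time: 39.87
position: [0.5218, -0.0394, 0.258]
orientation: [0.997, -0.053, -0.044, 0.017]
force: [0.8, -0.7, -1.5]
finger_gap: 0.162
```

Call:
move_arm(increments=[[-1,-8,32,0,0],[-1,-8,32,0,0],[-1,-8,32,0,0],[-1,-8,32,0,0],[-1,-8,32,0,0],[-1,-8,32,0,0],[-1,-8,32,0,0],[-1,-7,28,0,0]])

```text
time: 40.53
position: [0.4184, -0.2987, 0.2781]
orientation: [0.997, -0.055, -0.044, 0.018]
force: [0.6, -0.2, -1.6]
finger_gap: 0.162
```

Call:
move_arm(increments=[[-1,-5,24,0,0],[-1,-4,19,0,0],[-1,-3,14,0,0],[-1,-2,9,0,0],[-1,0,5,0,0]])

```text
time: 40.95
position: [0.3861, -0.3775, 0.2846]
orientation: [0.997, -0.061, -0.046, 0.02]
force: [0.3, 0.5, -1.6]
finger_gap: 0.169
```

```bash
python3 -c "
from h import *
scoop2(64,48,0);sieve_plan(0,0,125);snap('wrist','w47')"
```

```text
scoop tray [ -82.6 -455.3] h 144.2 dyaw -0.026 -> delta tool [ 144.  -512.8  108.9] F [ 0.3  0.5 -1.6] tilt [-0.094 -0.034] gap 0.169 t 40.95
delta tool mm [ 23.  -29.6  26.7] roll -0.026 yaw_y -1.69 rows 1.1 t 40.95 tilt [-0.0935 -0.0338 -0.995 ] j6 0.88
```

```bash
python3 -c "
from h import *
snap('side','s47',(200,320,320,470),5);snap('top','t47',(130,250,400,550),5)"
```

Call:
move_arm(increments=[[-1,0,0,0,0.04],[-1,0,0,0,0.08],[-1,2,-4,0,0.11],[-1,2,-8,0,0.12],[-1,0,-12,0,0.12],[-1,0,-14,0,0.12],[-1,0,-14,0,0.12],[-1,0,-12,0,0.11]])

```text
time: 41.77
position: [0.4301, -0.3157, 0.2791]
orientation: [0.885, -0.463, -0.034, 0.035]
force: [0.5, -0.2, -1.9]
finger_gap: 0.167
```

Call:
move_arm(increments=[[-1,0,-8,0,0.1],[-1,0,-4,0,0.06]])

```text
time: 41.93
position: [0.4424, -0.3046, 0.2778]
orientation: [0.844, -0.535, -0.031, 0.036]
force: [0.4, -0.4, -1.8]
finger_gap: 0.166
```

```bash
cat >> h.py <<'E'
def sieve2(u,v,z,yaw,tf=None):
    """delta to bring scoop origin (via tool-frame TF) to sieve coords"""
    tf=TF if tf is None else tf
    s=read_state();M=R.from_quat(s['orientation']).as_matrix();o=s['position']+M@tf
    t=SV+rot(yaw)@(np.array([u,v])/1000)
    d=M.T@(np.array([t[0],t[1],z/1000])-o)*1000
    ya=np.arctan2(M[1,1],M[0,1])+np.pi/2
    print('scoop in sieve',(rot(-ya)@(o[:2]-SV)*1000).round(1),'z',round(o[2]*1000,1),'yaw',round(ya,3),'-> tool',d.round(1),'F',s['force'].round(1),'tilt',M[:2,2].round(3),'j6',s['joint_pos'][5].round(2),'t',round(s['time'],2))
E
python3 -c "
from h import *
sieve2(0,0,125,-1.1);snap('wrist','w48')"
```

```text
scoop in sieve [ -0.7 -40.2] z 146.7 yaw -1.129 -> tool [  0.9 -42.1  17.8] F [ 0.4 -0.4 -1.8] tilt [-0.092 -0.028] j6 2.05 t 41.93
```

Call:
move_arm(increments=[[-1,0,-6,0,0],[-1,0,-10,2,0],[-1,0,-10,4,0],[-1,0,-6,8,0],[-1,0,-2,10,0],[-1,0,0,10,0],[-1,0,0,8,0],[-1,0,0,0,0]])

```text
time: 42.65
position: [0.4733, -0.2864, 0.2268]
orientation: [0.847, -0.53, -0.032, 0.036]
force: [-0.0, 0.1, 0.7]
finger_gap: 0.164
```

```bash
python3 -c "
from h import *
sieve2(0,-5,100,-1.1);snap('wrist','w49',(0,220,150,480),2.4)"
```

```text
scoop in sieve [-4.3 -3.5] z 95.6 yaw -1.117 -> tool [ 4.3  1.9 -4.4] F [-0.   0.1  0.7] tilt [-0.092 -0.026] j6 2.11 t 42.65
```

Call:
move_arm(increments=[[-1,5,3,-3,0],[-1,8,1,0,0],[-1,9,0,0,0],[-1,10,0,0,0],[-1,10,0,0,0],[-1,10,0,0,0],[-1,10,0,0,0],[-1,10,0,0,0]], squeeze=25)

```text
time: 43.37
position: [0.4996, -0.3409, 0.2494]
orientation: [0.85, -0.525, -0.042, 0.021]
force: [-12.4, 12.9, 21.9]
finger_gap: 0.164
```

```bash
python3 -c "
from h import *
sieve2(0,-5,100,-1.1);snap('wrist','w50',(0,220,150,480),2.4)"
```

```text
scoop in sieve [52.  -1.9] z 115.7 yaw -1.105 -> tool [-51.1   1.9  18.4] F [-12.4  12.9  21.9] tilt [-0.094  0.009] j6 2.03 t 43.37
```

Call:
move_arm(increments=[[-1,9,0,-2,0],[-1,8,0,-2,0],[-1,-4,0,-8,0],[-1,-14,0,-8,0],[-1,-20,0,-6,0],[-1,-20,0,-6,0],[-1,-10,0,-8,0],[-1,0,0,-15,0]], squeeze=40)

```text
time: 44.08
position: [0.4806, -0.301, 0.3171]
orientation: [0.848, -0.528, -0.038, 0.022]
force: [0.2, -0.2, -1.7]
finger_gap: 0.162
```

```bash
python3 -c "
from h import *
sieve2(0,-5,100,-1.1);snap('wrist','w51')"
```

```text
scoop in sieve [ 9. -1.] z 184.0 yaw -1.113 -> tool [-5.5 -2.5 84.3] F [ 0.2 -0.2 -1.7] tilt [-0.087  0.002] j6 2.07 t 44.08
```

Call:
move_arm(increments=[[-1,-10,-10,-5,-0.06],[-1,-10,-15,0,-0.12],[-1,-10,-15,0,-0.12],[-1,-10,-15,0,-0.12],[-1,-5,-15,0,-0.12],[-1,0,-15,0,-0.12],[-1,0,-10,0,-0.12],[-1,0,0,0,-0.12]], squeeze=110)

```text
time: 44.8
position: [0.5251, -0.2016, 0.3296]
orientation: [0.995, -0.092, -0.034, 0.009]
force: [-0.5, -0.1, -1.2]
finger_gap: 0.096
```

```bash
python3 -c "
from h import *
plan(.480,-.168,.20,1.571);snap('top','t51',(130,250,400,550),5);snap('top','t51b',(110,230,240,355),5)"
```

```text
delta tool mm [-41.9 -27.8 132. ] roll -0.185 yaw_y -1.755 rows 3.4 t 44.8 tilt [-0.0695 -0.0109 -0.9975] j6 1.33
```

```bash
python3 -c "
from h import *
print(read_state()['finger_gap']);snap('wrist','w52');snap('side','s52',(150,300,260,460),4)"
```

```text
0.08945156588988099
```

Call:
move_arm(increments=[[-1,-4,-3,4,-0.02],[-1,-6,-5,10,-0.03],[-1,-8,-6,15,-0.04],[-1,-8,-6,18,-0.04],[-1,-8,-6,18,-0.04],[-1,-5,-2,15,-0.01],[-1,0,0,10,0]], squeeze=30)

```text
time: 45.58
position: [0.4803, -0.1737, 0.2403]
orientation: [0.999, -0.014, -0.032, 0.008]
force: [0.1, 0.0, 0.1]
finger_gap: 0.009
```

```bash
python3 -c "
from h import *
plan(.480,-.168,.18,1.571)
print(read_state()['finger_gap'],read_state()['force']);snap('wrist','w53');snap('side','s53',(150,300,260,460),4)"
```

```text
delta tool mm [ 3.3 -6.7 60.1] roll -0.028 yaw_y -1.599 rows 1.5 t 45.58 tilt [-0.064  -0.0145 -0.9978] j6 1.2
0.009254949349925448 [0.05481979 0.00105815 0.1110233 ]
```

Call:
move_arm(increments=[[0,0,0,-20,0],[0,-10,10,-30,0],[0,-10,10,-30,0],[0,0,0,0,0]])

```text
time: 46.02
position: [0.4652, -0.1936, 0.3252]
orientation: [0.999, -0.017, -0.033, 0.008]
force: [0.5, -1.3, 1.0]
finger_gap: 0.5
```

```bash
python3 -c "
from h import *
print(read_state()['position'])
snap('wrist','w54');snap('side','s54',(220,320,300,420),6);snap('top','t54',(130,250,340,480),5)"
```

```text
[ 0.46518696 -0.19364321  0.3252447 ]
```

```bash
python3 -c "
from h import *
im=cv2.imread('pics/w54_raw.png');cv2.imwrite('pics/w54c.png',cv2.resize(im[100:260,240:420],None,fx=4,fy=3.7))
a=atz('wrist',387,236,.094);b=atz('wrist',331,184,.028);print(a,b,np.arctan2(*(b-a)[[1,0]]))
for p,z in(((297,118),.006),((350,155),.02),((262,167),.02),((315,203),.026)):print(atz('wrist',*p,z))
"
```

```text
[ 0.38302476 -0.27376793  0.094     ] [ 0.42479696 -0.21473486  0.028     ] 0.9549833800667782
[ 0.50638335 -0.17438354  0.006     ]
[ 0.46010687 -0.23986345  0.02      ]
[ 0.4484579  -0.12663515  0.02      ]
[ 0.39809001 -0.19316746  0.026     ]
```

```bash
python3 -c "
from h import *
plan(.394,-.262,.22,-.616)"
```

```text
delta tool mm [-61.6  70.8 103.9] roll -0.987 yaw_y -1.603 rows 7.9 t 46.17 tilt [-0.0739 -0.0098 -0.9972] j6 1.15
```

Call:
move_arm(increments=[[0,-20,23,5,0],[0,-22,24,10,0],[0,-20,23,10,-0.12],[0,0,0,10,-0.12],[0,0,0,10,-0.12],[0,0,0,10,-0.12],[0,0,0,0,-0.12],[0,0,0,0,-0.12]])

```text
time: 46.83
position: [0.395, -0.2618, 0.2557]
orientation: [0.936, 0.35, -0.04, -0.014]
force: [-0.5, -0.1, 0.0]
finger_gap: 0.501
```

Call:
move_arm(increments=[[0,0,0,5,-0.12],[0,0,0,5,-0.12],[0,0,0,0,-0.02],[0,0,0,0,0]])

```text
time: 47.17
position: [0.3937, -0.2604, 0.2383]
orientation: [0.878, 0.476, -0.04, -0.025]
force: [0.5, -0.3, -0.4]
finger_gap: 0.496
```

```bash
python3 -c "
from h import *
plan(.394,-.262,.22,-.616);snap('wrist','w55')"
```

```text
delta tool mm [-0.3  2.6 18.2] roll 0.036 yaw_y -0.58 rows 0.4 t 47.17 tilt [-0.0932  0.0053 -0.9956] j6 -0.06
```

```bash
python3 -c "
from h import *
a=atz('wrist',330,223,.09);b=atz('wrist',339,126,.03);d=b-a;yaw=np.arctan2(d[1],d[0]);print(a,b,yaw,np.hypot(*d[:2]))
g=a*.75+b*.25;print(g)
s=read_state();M=R.from_quat(s['orientation']).as_matrix()
t=g+np.array([0,0,.003])-M@[0,0,.054];plan(*t,yaw+np.pi/2)
print(t)
pitchfit((306,17),(394,19),(301,38),(394,41),(297,123),(385,128))
"
```

```text
[ 0.38230003 -0.27578786  0.09      ] [ 0.4249829  -0.21983299  0.03      ] 0.9191479019965896 0.07037595839953024
[ 0.39297075 -0.26179915  0.075     ]
delta tool mm [  5.8  13.3 105.3] roll 0.07 yaw_y -0.581 rows 2.6 t 47.22 tilt [-0.0937  0.0058 -0.9956] j6 -0.06
[ 0.39803309 -0.26211177  0.13176128]
origin [ 0.4534 -0.1846  0.0052] xaxis [ 0.587  0.81  -0.017] yaxis [-0.809  0.586 -0.04 ] res 1.2 lip [ 0.4798 -0.1482  0.0044] toolframe [0.107 0.027 0.227 3.022 0.033 0.047]
```

```bash
python3 -c "
from h import *
plan(.399,-.264,.134,.935+np.pi/2)"
```

```text
delta tool mm [  4.7  14.9 103. ] roll 0.055 yaw_y -0.581 rows 2.5 t 47.22 tilt [-0.0937  0.0058 -0.9956] j6 -0.06
```

Call:
move_arm(increments=[[0,2,8,20,0.055],[0,2,6,30,0],[0,1,1,30,0],[0,0,0,14,0],[0,0,0,5,0],[0,0,0,0,0]])

```text
time: 47.72
position: [0.4006, -0.2636, 0.1328]
orientation: [0.894, 0.446, -0.041, -0.024]
force: [-0.9, -0.1, 0.7]
finger_gap: 0.495
```

```bash
python3 -c "
from h import *
plan(.399,-.264,.134,.935+np.pi/2);print(read_state()['force']);snap('wrist','w56')"
```

```text
delta tool mm [-1.3 -1.1 -1.1] roll -0.012 yaw_y -0.647 rows 0.1 t 47.72 tilt [-0.0937  0.006  -0.9956] j6 0.02
[-0.85147598 -0.09229036  0.73039098]
```

Call:
move_arm(increments=[[-1,0,0,0,0.0],[-1,0,0,0,0],[-1,0,0,0,0],[-1,0,0,0,0],[-1,0,0,0,0],[-1,0,0,-10,0],[-1,0,0,-20,0],[-1,0,0,0,0]], squeeze=70)

```text
time: 48.43
position: [0.4052, -0.2649, 0.1707]
orientation: [0.894, 0.445, -0.039, -0.02]
force: [0.0, -0.3, -0.7]
finger_gap: 0.196
```

```bash
python3 -c "
from h import *
s=read_state();print(s['force'],s['finger_gap'],s['position']);snap('wrist','w57')"
```

```text
[ 0.0027899  -0.31035981 -0.68783296] 0.19639575784344648 [ 0.40517252 -0.2648768   0.17070164]
```

Call:
move_arm(increments=[[-1,0,0,-15,0.04],[-1,10,0,-20,0.08],[-1,20,0,-10,0.12],[-1,20,0,0,0.12],[-1,15,-10,0,0.12],[-1,10,-15,0,0.12],[-1,5,-15,0,0.12],[-1,0,-15,0,0.12]])

```text
time: 49.15
position: [0.4528, -0.1635, 0.2053]
orientation: [0.999, 0.025, -0.048, -0.004]
force: [-0.3, -0.1, -1.5]
finger_gap: 0.198
```

```bash
python3 -c "
from h import *
plan(.450,-.165,.18,1.571);snap('wrist','w58');print(read_state()['finger_gap'])"
```

```text
delta tool mm [-0.4  1.6 25.4] roll 0.05 yaw_y -1.521 rows 0.6 t 49.15 tilt [-0.0957  0.005  -0.9954] j6 1.12
0.19784024785381338
```

Call:
move_arm(increments=[[-1,0,1,15,0.05],[-1,0,0,20,0],[-1,0,0,15,0],[-1,0,0,10,0],[-1,0,0,4,0],[-1,0,0,3,0]], squeeze=25)

```text
time: 49.7
position: [0.4455, -0.1611, 0.1354]
orientation: [0.999, 0.0, -0.048, -0.003]
force: [-7.2, 1.9, 23.0]
finger_gap: 0.199
```

```bash
python3 -c "
from h import *
plan(.450,-.165,.135,1.571);snap('wrist','w59');snap('side','s59',(200,300,290,420),6);print(read_state()['finger_gap'],read_state()['force'])"
```

```text
delta tool mm [ 4.5  3.9 -0. ] roll 0.0 yaw_y -1.57 rows 0.1 t 49.7 tilt [-0.0954  0.0058 -0.9954] j6 1.17
0.19951137734953486 [0.34167636 0.36166804 0.15814955]
```

Call:
move_arm(increments=[[-0.3,0,0,0,0],[0,0,0,0,0],[0,0,0,0,0],[0,0,0,-15,0],[0,0,0,-30,0],[0,0,0,-35,0],[0,0,0,-35,0],[0,-10,0,-30,0]])

```text
time: 50.47
position: [0.4486, -0.1618, 0.2792]
orientation: [0.999, 0.001, -0.053, -0.006]
force: [0.2, -0.3, -0.1]
finger_gap: 0.5
```

```bash
python3 -c "
from h import *
print(read_state()['position']);snap('wrist','w60');snap('side','s60',(200,300,290,420),6)
im=cv2.imread('pics/w60_raw.png');cv2.imwrite('pics/w60c.png',cv2.resize(im[0:220,200:420],None,fx=2.7,fy=2.7))"
```

```text
[ 0.44862419 -0.16184285  0.27915089]
```

Call:
move_arm(increments=[[-1,0,0,-20,-0.12],[-1,0,0,0,-0.125],[-1,0,0,0,-0.125],[-1,0,0,0,-0.125],[-1,0,0,0,-0.125],[-1,0,0,0,-0.125],[-1,0,0,0,-0.125],[-1,0,0,0,-0.125]])

```text
time: 51.23
position: [0.4517, -0.1633, 0.306]
orientation: [0.876, 0.48, -0.039, -0.024]
force: [0.7, 0.7, 0.4]
finger_gap: -0.003
```

Call:
move_arm(increments=[[-1,0,0,0,-0.125],[-1,0,0,0,-0.125],[-1,0,0,0,-0.125],[-1,0,0,0,-0.125],[-1,0,0,0,-0.125],[-1,0,0,0,-0.125],[-1,0,0,0,-0.125],[-1,0,0,0,-0.125]])

```text
time: 51.9
position: [0.452, -0.1636, 0.3021]
orientation: [0.539, 0.841, -0.023, -0.041]
force: [0.1, -0.4, -0.8]
finger_gap: 0.001
```

Call:
move_arm(increments=[[-1,0,0,0,-0.125],[-1,0,0,0,-0.125],[-1,0,0,0,-0.125],[-1,0,0,0,-0.125],[-1,0,0,0,-0.125],[-1,0,0,0,-0.125]])

```text
time: 52.4
position: [0.4522, -0.1637, 0.2991]
orientation: [0.193, 0.98, -0.006, -0.048]
force: [0.6, -0.3, 0.5]
finger_gap: 0.006
```

```bash
python3 -c "
from h import *
plan(.52,.06,.16,1.17)"
```

```text
delta tool mm [  9.8 236.9 133.4] roll 0.013 yaw_y 1.183 rows 6.5 t 52.4 tilt [-0.096   0.0066 -0.9954] j6 -1.59
```

Call:
move_arm(increments=[[-1,3,20,5,0],[-1,3,38,10,0],[-1,3,40,15,0],[-1,3,40,15,0],[-1,3,40,20,0],[-1,3,35,25,0],[-1,3,20,25,0],[-1,0,5,15,0]])

```text
time: 53.07
position: [0.5113, 0.0652, 0.165]
orientation: [0.193, 0.98, -0.006, -0.042]
force: [0.1, 0.1, 0.6]
finger_gap: 0.002
```

```bash
python3 -c "
from h import *
plan(.50,.06,.087,1.17)"
```

```text
delta tool mm [ 2.2 -6.9 78.7] roll 0.014 yaw_y 1.184 rows 1.9 t 53.07 tilt [-0.0855  0.0047 -0.9963] j6 -1.13
```

Call:
move_arm(increments=[[-1,0,0,25,0],[-1,0,0,25,0],[-1,0,0,18,0],[-1,0,0,6,0],[-1,9,-3.5,0,0],[-1,11,-4.5,0,0]])

```text
time: 53.57
position: [0.4806, 0.0693, 0.082]
orientation: [0.189, 0.981, -0.007, -0.047]
force: [3.5, 0.1, 0.1]
finger_gap: 0.003
```

```bash
python3 -c "
from h import *
plan(.462,.06,.087,1.17);print(read_state()['force'])"
```

```text
delta tool mm [ 14.2 -15.7  -3.2] roll 0.021 yaw_y 1.191 rows 0.5 t 53.57 tilt [-0.0948  0.0042 -0.9955] j6 -1.12
[3.53519526 0.14375063 0.13942696]
```

Contact. Push to ratchet tilt.

Call:
move_arm(increments=[[-1,5,-2,0,0],[-1,6,-2.4,0,0],[-1,6,-2.4,0,0],[-1,6,-2.4,0,0]])

```text
time: 53.9
position: [0.4752, 0.0691, 0.0879]
orientation: [0.19, 0.982, 0.001, -0.015]
force: [21.8, 1.1, -14.0]
finger_gap: 0.005
```

```bash
python3 -c "
from h import *
plan(.462,.06,.087,1.17);print(read_state()['force'])"
```

```text
delta tool mm [  8.8 -13.4   1.2] roll 0.018 yaw_y 1.188 rows 0.4 t 53.9 tilt [-0.029   0.0073 -0.9996] j6 -1.12
[ 21.82633702   1.1263772  -14.04675876]
```

Nearly vertical. One more nudge, then rise.

Call:
move_arm(increments=[[-1,5,-2,0,0],[-1,5,-2,0,0],[-1,-6,2,-6,0],[-1,0,0,-30,0],[-1,0,0,-40,0],[-1,0,0,-40,0],[-1,0,0,-40,0]])

```text
time: 54.48
position: [0.4753, 0.0662, 0.2458]
orientation: [0.191, 0.981, 0.002, -0.01]
force: [1.1, 0.4, 0.8]
finger_gap: -0.001
```

```bash
python3 -c "
from h import *
plan(.536,.347,.26,1.17)"
```

```text
delta tool mm [ 49.5 283.  -13.2] roll 0.016 yaw_y 1.186 rows 6.9 t 54.48 tilt [-0.0193  0.0076 -0.9998] j6 -1.12
```

Call:
move_arm(increments=[[-0.2,5,30,0,0],[-0.2,7,40,-3,0.015],[-0.2,7,40,-3,0],[-0.2,7,40,-3,0],[-0.2,7,40,-3,0],[-0.2,7,40,0,0],[-0.2,7,38,0,0],[-0.2,0,0,0,0]])

```text
time: 55.15
position: [0.5432, 0.3387, 0.2818]
orientation: [0.204, 0.979, 0.008, 0.005]
force: [0.5, 0.4, -1.6]
finger_gap: 0.396
```

```bash
python3 -c "
from h import *
plan(.536,.347,.26,1.17);snap('wrist','w61')
im=cv2.imread('pics/w61_raw.png');cv2.imwrite('pics/w61c.png',cv2.resize(im[90:270,220:420],None,fx=4,fy=3.3))"
```

```text
delta tool mm [10.1  4.3 21.9] roll -0.011 yaw_y 1.159 rows 0.6 t 55.15 tilt [ 0.0135  0.0136 -0.9998] j6 -0.66
```

```bash
python3 -c "
from h import *
a=atz('wrist',318.75,160.9,.09);b=atz('wrist',317.25,205.2,.09);d=b-a
print(a,b,(a+b)/2,np.arctan2(d[1],d[0]),np.hypot(*d[:2]))
s=read_state();M=R.from_quat(s['orientation']).as_matrix();c=(a+b)/2
t=np.array([c[0],c[1],.071])-M@[0,0,.073];plan(*t,np.arctan2(d[1],d[0])+np.pi/2);print(t)"
```

```text
[0.51758041 0.35363489 0.09      ] [0.55630887 0.33525933 0.09      ] [0.53694464 0.34444711 0.09      ] -0.44301726482459686 0.04286670906850139
delta tool mm [ 10.6   1.5 138.6] roll 0.031 yaw_y 1.158 rows 3.3 t 55.2 tilt [ 0.0141  0.0119 -0.9998] j6 -0.66
[0.53591702 0.34357901 0.1439876 ]
```

Call:
move_arm(increments=[[-0.2,5,1,35,0.03],[-0.2,5,0.5,38,0],[-0.2,0,0,35,0],[-0.2,0,0,18,0],[-0.2,0,0,8,0],[-0.2,0,0,0,0]])

```text
time: 55.7
position: [0.5387, 0.3406, 0.1506]
orientation: [0.221, 0.975, 0.01, 0.01]
force: [-0.5, -1.0, -1.2]
finger_gap: 0.4
```

```bash
python3 -c "
from h import *
plan(.536,.3437,.144,1.128);print(read_state()['force']);snap('wrist','w62',(160,360,220,420),3)"
```

```text
delta tool mm [3.9 1.5 6.6] roll -0.003 yaw_y 1.125 rows 0.2 t 55.7 tilt [ 0.0244  0.0143 -0.9996] j6 -0.61
[-0.53551784 -0.96814726 -1.19857714]
```

Call:
move_arm(increments=[[-0.2,4,2,5,0],[-0.2,0,0,0,0],[-1,0,0,0,0],[-1,0,0,0,0],[-1,0,0,0,0],[-1,0,0,0,0]], squeeze=40)

```text
time: 56.25
position: [0.5384, 0.3442, 0.1548]
orientation: [0.222, 0.975, 0.013, 0.015]
force: [1.0, 0.4, -3.5]
finger_gap: 0.159
```

```bash
python3 -c "
from h import *
plan(.536,.3437,.144,1.128);print(read_state()['force'],read_state()['finger_gap'])"
```

```text
delta tool mm [ 2.1 -1.9 10.7] roll -0.004 yaw_y 1.124 rows 0.3 t 56.25 tilt [ 0.0341  0.0192 -0.9992] j6 -0.61
[ 0.96093294  0.40048303 -3.52265602] 0.15928516089537875
```

Call:
move_arm(increments=[[-1,0,0,6,0],[-1,0,0,6,0],[-1,0,0,3,0]])

```text
time: 56.5
position: [0.5383, 0.3442, 0.1538]
orientation: [0.222, 0.975, 0.014, 0.016]
force: [-6.0, -2.6, 1.6]
finger_gap: 0.159
```

```bash
python3 -c "
from h import *
plan(.536,.3437,.144,1.128);print(read_state()['force'],read_state()['finger_gap']);snap('side','s62',(120,200,230,330),8);snap('wrist','w63',(160,360,220,420),3)"
```

```text
delta tool mm [ 2.1 -1.8  9.7] roll -0.004 yaw_y 1.124 rows 0.2 t 56.5 tilt [ 0.0386  0.021  -0.999 ] j6 -0.61
[-5.98104271 -2.6332633   1.56824623] 0.15942372921383416
```

Call:
move_arm(increments=[[-1,0,0,0,0.1],[-1,0,0,0,0.12],[-1,0,0,0,0.12],[-1,0,0,0,0.12],[-1,0,0,0,0.12],[-1,0,0,0,0.12],[-1,0,0,0,0.12],[-1,0,0,0,0.12]], squeeze=60)

```text
time: 57.27
position: [0.5362, 0.3423, 0.1549]
orientation: [0.652, 0.758, 0.017, 0.008]
force: [-2.5, -0.9, 0.5]
finger_gap: 0.153
```

```bash
python3 -c "
from h import *
plan(.536,.3437,.144,1.128);s=read_state();print(s['force'],s['wrist_torque'],s['finger_gap'])"
```

```text
delta tool mm [ 1.3 -0.4 10.9] roll -0.979 yaw_y 0.149 rows 7.8 t 57.27 tilt [ 0.0341  0.0151 -0.9993] j6 0.37
[-2.51102496 -0.89674057  0.50220704] [-0.48054411  0.49387618  0.09468205] 0.15287112933687808
```

Call:
move_arm(increments=[[-1,0,0,0,0.12],[-1,0,0,0,0.12],[-1,0,0,0,0.12],[-1,0,0,0,0.1],[-1,0,0,0,0.1],[-1,0,0,0,0.1]])

```text
time: 57.77
position: [0.5348, 0.3426, 0.155]
orientation: [0.868, 0.496, 0.017, 0.003]
force: [-0.8, -2.5, -0.5]
finger_gap: 0.152
```

```bash
python3 -c "
from h import *
plan(.536,.3437,.144,1.128);s=read_state();print(s['force'],s['wrist_torque'],s['finger_gap'])"
```

```text
delta tool mm [ 1.3  0.2 11. ] roll 1.48 yaw_y -0.534 rows 11.8 t 57.77 tilt [ 0.0322  0.0119 -0.9994] j6 1.05
[-0.77412484 -2.50335345 -0.47648986] [-0.72161032  0.12004843  2.96571546] 0.15220450528034465
```

Call:
move_arm(increments=[[-1,0,0,0,0.1],[-1,0,0,0,0.1]])

```text
time: 57.93
position: [0.5348, 0.3452, 0.1561]
orientation: [0.913, 0.408, 0.02, -0.0]
force: [-1.3, -24.9, 3.1]
finger_gap: 0.154
```

```bash
python3 -c "
from h import *
plan(.536,.3437,.144,1.128);s=read_state();print(s['force'],s['wrist_torque'],s['finger_gap']);snap('wrist','w64',(160,360,220,420),3)"
```

```text
delta tool mm [-0.8  1.7 12.1] roll 1.283 yaw_y -0.731 rows 10.3 t 57.93 tilt [ 0.0357  0.016  -0.9992] j6 1.25
[ -1.2764439  -24.91029039   3.088302  ] [-2.0144152  -0.63781021  3.81986603] 0.15368754421775097
```

Call:
move_arm(increments=[[-0.4,0,0,0,0],[-0.4,0,0,0,0],[-0.4,0,0,0,-0.12],[-0.4,0,0,0,-0.12],[-0.4,0,0,0,-0.12],[-0.4,0,0,0,0]])

```text
time: 58.48
position: [0.5361, 0.3461, 0.1577]
orientation: [0.821, 0.571, 0.022, 0.005]
force: [-0.4, -0.4, -0.1]
finger_gap: 0.302
```

```bash
python3 -c "
from h import *
plan(.536,.3437,.146,-.325);s=read_state();print(s['force'],s['wrist_torque'],s['finger_gap']);snap('wrist','w65',(160,360,220,420),3)"
```

```text
delta tool mm [-2.7  0.3 11.6] roll -0.03 yaw_y -0.355 rows 0.3 t 58.48 tilt [ 0.0413  0.017  -0.999 ] j6 0.88
[-0.44098018 -0.38863962 -0.05950303] [-0.06374747  0.02332191 -0.0071687 ] 0.3015808750200221
```

Call:
move_arm(increments=[[-0.4,-2,0,5,-0.06],[-0.4,0,0,4,0],[-1,0,0,0,0],[-1,0,0,0,0],[-1,0,0,0,0],[-1,0,0,0,0.05],[-1,0,0,0,0.06]], squeeze=80)

```text
time: 59.12
position: [0.535, 0.3444, 0.1491]
orientation: [0.841, 0.541, 0.021, 0.004]
force: [-0.5, -1.1, 1.3]
finger_gap: 0.152
```

```bash
python3 -c "
from h import *
plan(.536,.3437,.146,-.325);s=read_state();print(s['force'],s['wrist_torque'],s['finger_gap'])"
```

```text
delta tool mm [-0.3  1.1  3.1] roll -0.104 yaw_y -0.429 rows 0.8 t 59.12 tilt [ 0.0393  0.0166 -0.9991] j6 0.95
[-0.45810673 -1.10657177  1.28644275] [-0.29394027  0.17731458  1.9848354 ] 0.15228480751707724
```

Call:
move_arm(increments=[[-1,0,0,-5,0],[-1,0,0,-5,0],[-1,0,0,-5,0],[-1,0,0,-4,0]])

```text
time: 59.45
position: [0.5347, 0.3445, 0.1552]
orientation: [0.839, 0.543, 0.018, 0.005]
force: [9.6, 5.6, -16.3]
finger_gap: 0.156
```

```bash
python3 -c "
from h import *
plan(.536,.3437,.157,-.325);s=read_state();print(s['force'],s['wrist_torque'],s['finger_gap']);snap('side','s66',(120,200,230,330),8)"
```

```text
delta tool mm [-0.2  1.5 -1.8] roll -0.098 yaw_y -0.423 rows 0.8 t 59.45 tilt [ 0.0352  0.0119 -0.9993] j6 0.94
[  9.56121004   5.60057873 -16.3466337 ] [ 0.72737068 -1.63216019  1.82579628] 0.15602123858810302
```

Call:
move_arm(increments=[[-1,0,0,-5,0],[-1,0,0,-6,0]])

```text
time: 59.67
position: [0.5349, 0.3446, 0.1554]
orientation: [0.838, 0.545, 0.015, 0.005]
force: [14.8, 7.5, -29.0]
finger_gap: 0.155
```

Call:
move_arm(increments=[[-1,0,0,-6,0],[-1,0,0,-6,0]])

```text
time: 59.83
position: [0.5353, 0.3449, 0.1554]
orientation: [0.837, 0.547, 0.013, 0.005]
force: [12.8, 7.6, -25.3]
finger_gap: 0.157
```

Call:
move_arm(increments=[[-1,0,0,0,0],[-0.2,0,0,0,0],[-0.2,0,0,0,0],[-0.2,0,0,-10,0],[-0.2,0,0,-30,0],[-0.2,0,0,-40,0],[-0.2,0,0,-40,0],[-0.2,0,-20,-20,0]])

```text
time: 60.5
position: [0.5136, 0.3488, 0.2954]
orientation: [0.839, 0.544, 0.006, 0.005]
force: [1.2, 0.5, 1.0]
finger_gap: 0.397
```

```bash
python3 -c "
from h import *
s=read_state();print(s['position']);snap('wrist','w67');snap('side','s67',(120,200,230,330),8);snap('side','s67f');snap('top','t67')
im=cv2.imread('pics/w67_raw.png');
"
```

```text
[0.51360133 0.34877459 0.29542156]
```

```bash
ls pics | tail -8
python3 - <<'E'
from cell import get_image, read_state
import cv2,numpy as np
s=read_state();print(s['time'],s['position'],s['force'],s['finger_gap'])
t=get_image('top');w=get_image('wrist');d=get_image('side')
for n,i in (('t70',t),('w70',w),('s70',d)): cv2.imwrite(f'pics/{n}_raw.png',i[:,:,::-1])
a=cv2.resize(t[130:250,400:550],(400,320),interpolation=2);b=cv2.resize(w[110:230,270:420],(400,320),interpolation=2)
cv2.imwrite('pics/chk70.png',np.vstack([np.hstack([a,b]),np.hstack([cv2.resize(t,(400,250)),cv2.resize(d,(400,250))])])[:,:,::-1])
E
```

```text
w7.png
w7_raw.png
w8.png
w8_raw.png
w9.png
w9_raw.png
wrist0.png
wrist0_raw.png
60.7 [0.51162778 0.35040271 0.29116655] [0.25563655 0.03150637 0.05218249] 0.3996425674413901
```

View pics/chk70.png

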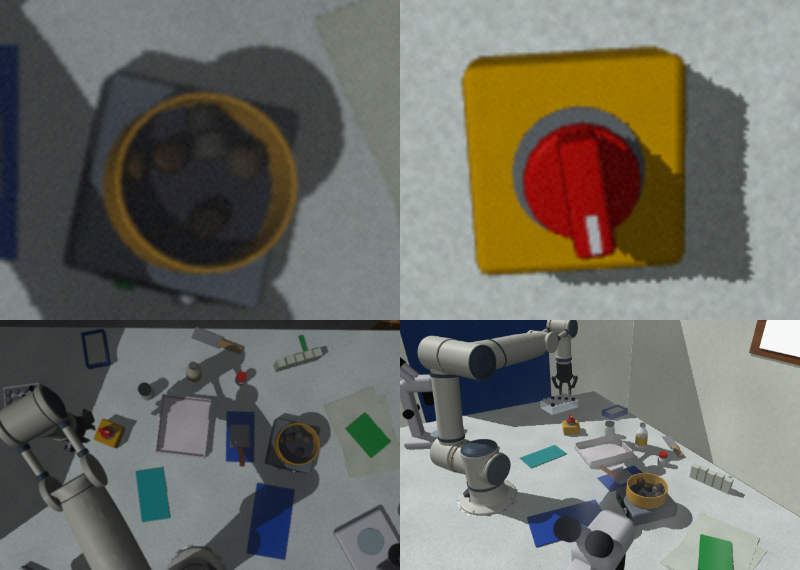

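The picture shows the stop bar nearly perpendicular to the station and the grey collar visible under the cap at (578,170). The tray is empty, the scoop is flat on its mat, the stones are in the sieve and the bottles are in place.

```bash
python3 -c "
from cell import sign_off; print(sign_off())"
```

```text
the job is handed in; nothing more can be done
None
```

I handed the job in at about 61 s of the 210 s allowed, with every step carried out in the order asked. No verdict came back.

**What I did**
- I pressed the red stop right down at about 4 s. It stayed down during loading.
- I scooped all six fragments that were present out of the tray, in three loads of two, and tipped them into the brass sieve.
- I laid the scoop flat on the smaller blue mat.
- I turned the stop's cap clockwise to its end and pulled it up until it moved no further, with a pull of about 29 N.

**What went wrong:** the scoop slipped from the grip once on the way back and landed upright, half on the mat. It touched nothing else. I gripped it again and laid it flat, within a few millimetres of the mat's centre by the pictures.

**Last checks**
- **Tray and sieve:** the tray is empty. I counted six stones in the sieve in the earlier wrist pictures. The final top view is dim and I could not make out all six in it.
- **Bottles and arm:** the bottles are where they were, and the arm is clear with no force on it.
- **Stop:** it looks up. The bar angle measured about 0.08–0.1 rad short of square to the station, where the full turn to 1.45 rad would leave 0.12. I take that as measurement error, because the end stop was felt twice.

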